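Hang oiled mallets on a bent drying rod over a drip tray and start the warm air

TASK

Dry the freshly oiled mallets: first lay the drip tray flat, centred and lined up under the straight part of the drying rod, its handle on either side. Then hang every mallet on the rod by the hole in its handle, sliding it from the free tip right round the bend onto the straight part, and leave it hanging there. When all hang, twist the warm-air unit's starter knob clockwise to its stop, hold it there for about half a second and let it spring back; leave the other things on the bench alone.

Things in the scene. Friction and masses are not known exactly. Their poses are not given: they have to be found in the camera images.
- stand: drying stand fixed on the bench; origin on the bench top below the middle of the rod's straight part. Level round steel rod, 12 mm diameter, axis 165 mm above the bench: straight along the stand's y from the post (y +185 mm; foot 110 x 70 x 22 mm) to y -150 mm, then a bend, then a straight lead to the free tip
- rod_mid (a point): middle of the rod's straight part, on its axis, 165 mm above the stand's origin; axes as the stand's (y along the rod, towards the post)
- rod_bend (a point): on the rod's axis where the straight part ends (stand x 0, y -150 mm). From here the rod bends 60 degrees in the level plane towards the stand's -x: radius 45 mm about stand x -45, y -150 mm, ending at x -22.5, y -189 mm; a 55 mm straight lead follows
- rod_tip (a point): on the rod's axis at its free tip (stand x -70, y -216 mm), where mallets go on; the rounded end stands 6 mm past it. A hung mallet's hole centre sits about 5 mm below the rod's axis
- tray: shallow aluminium drip tray, 100 mm (its x) by 240 mm (its y), 14 mm high, 300 g; origin at the centre of its underside. A wooden handle bar 14 mm wide and 16 high (z 20 to 36 mm) runs out along its -x from x -50 to -145 mm at mid-length. Hung mallets' undersides are some 60 mm above the bench
- tray_handle (a point): on the handle bar, 115 mm from the tray's centre along its -x, 28 mm above the tray's underside: where to grip it, closing along the tray's y
- blower: grey warm-air unit fixed on the left of the bench, 180 x 160 mm, 100 mm high; origin at the centre of its underside. The starter knob stands on its top at x -30, y -20 mm
- starter (a joint): the starter knob's turn, rad: 0 at rest, grows clockwise seen from above to the stop at 1.2; a spring (about 0.05 N m at rest, 0.2 N m at the stop) returns it to 0 when let go
- starter_grip (a point): on the knob's vertical axis, 132 mm above the bench, the height to grip: a black bar 44 mm long (this point's x), 14 wide (grip across its y), its top 14 mm higher; its foot, a 44 mm disc, ends 18 mm lower. The point turns with the knob
- mallet0: oiled carver's mallet, dark wood, 145 mm tall, 210-390 g, standing on its round head; origin at the underside's centre, z up the handle. Heavy head 72 mm across to z 40, tapering to 26 at z 66; above, to z 145, a flat handle 36 mm wide (y) and 20 thick (x), a 22 mm hole right through it along x at z 98, solid above z 110. Grip across the 36 mm, 25-32 mm above the hole's centre. Alike both ways round.
- mallet0_hole (a point): centre of the hole of mallet0, 98 mm above its origin, axes as the mallet's
- mallet1: oiled carver's mallet, dark wood, 145 mm tall, 210-390 g, standing on its round head; origin at the underside's centre, z up the handle. Heavy head 72 mm across to z 40, tapering to 26 at z 66; above, to z 145, a flat handle 36 mm wide (y) and 20 thick (x), a 22 mm hole right through it along x at z 98, solid above z 110. Grip across the 36 mm, 25-32 mm above the hole's centre. Alike both ways round.
- mallet1_hole (a point): centre of the hole of mallet1, 98 mm above its origin, axes as the mallet's
- mallet2: oiled carver's mallet, dark wood, 145 mm tall, 210-390 g, standing on its round head; origin at the underside's centre, z up the handle. Heavy head 72 mm across to z 40, tapering to 26 at z 66; above, to z 145, a flat handle 36 mm wide (y) and 20 thick (x), a 22 mm hole right through it along x at z 98, solid above z 110. Grip across the 36 mm, 25-32 mm above the hole's centre. Alike both ways round.
- mallet2_hole (a point): centre of the hole of mallet2, 98 mm above its origin, axes as the mallet's
- oil_pot: bystander, to be left alone: round metal oil pot 76 mm across, 62 tall, a brush standing in it; origin at the underside
- sanding_block: bystander, to be left alone: cork sanding block 66 x 100 x 34 mm, lying on the bench; origin at the underside
- brush_jar: bystander, to be left alone: empty terracotta pot 74 mm across, 85 tall; origin at the underside
Mind the look-alikes: they are no part of the job. What is shaped like the mallet0 but blue is not meant. Leave any blue look-alike of the mallet2 alone.

How it is judged:
By the outcome, as a careful person would: the job done as asked, in the order asked, and still so for the second after the job is handed in, with the robot touching nothing.
Of mallet0, mallet1, mallet2 only 2 to 3 are there at a start; the rules pass over those that are not, and their reading is None.
At some moment in a run one of mallet0, mallet1, mallet2, tray may be knocked a few centimetres aside while the robot is not near it.
It also fails if it takes over 210 s, if anything falls off the work surface, if the arm or the gripper's body presses on something with over 40 N, if the wrist force passes 120 N, or if a joint passes its speed limit or range.

ROBOT

A 7-joint arm with a two-finger parallel gripper is mounted at the origin on the work surface. World frame = base frame: x ahead of the robot, y to its left, z up, the work surface at z = 0. Lengths are in m, angles in rad, forces in N, time in s.
With the tool pointing down it reaches from about 0.4 to 0.85 m from the base axis. Payload 4.5 kg.
Tool frame: the origin (TCP) lies on the centre line of the jaws, within the pads' length; the fingertips stand r.tcp_to_tips ahead of it and the grasp point (between the pads) lies 11 mm behind it (r.tcp_to_tips is the distance from the TCP to the fingertips, in m); y points along the fingers, x is the direction in which the jaws open and shut, and the axes are right-handed (so a half turn about y gives the same grasp; the last joint's range is limited). The gripper opens to 88 mm and grips with 3 to 60 N. Pads are 18 mm wide; open, the fingers measure 123 mm over their backs; the gripper's body (75 mm by 187 mm) begins 45 mm behind the grasp point.
Start: joints at [1.263, 0.689, -0.195, 1.565, 0.157, 0.902, -0.215], TCP at [0.21, -0.589, 0.247] pointing down, gripper open.
Joint ranges: [-3.01, 3.01], [-0.46, 2.08], [-1.47, 1.51], [0.13, 2.56], [-1, 4.14], [0.04, 2.09], [-2.66, 2.66]. Speed limits (rad/s): [2.57, 2.57, 3.14, 3.14, 3.14, 3.14, 3.14].

INTERFACE

Orientations are given as a unit quaternion [x, y, z, w].
In Python, from plant import r gives the robot as it stands. The module is installed in compiled form; this text tells all that it offers.
- The arm moves only by the shell command python3 -m inch 'ROWS' [OPENING] [FORCE]. ROWS is text: rows parted by semicolons, each of 4 numbers parted by spaces: the shift along the tool's x, y, z in mm, then the turn about the tool's y in degrees. In form: x y z spin; .... A call has 1 to 10 rows; each row is the pose to reach, as a shift and turn from the pose commanded when the call began, along the tool's axes at that moment; what a row does not reach only later rows make up. A row lasts 1/10 s, in which the tool goes at most 50 mm and 8.59 degrees, less where a joint would pass 70% of its speed; a pose out of reach is approached as far as the arm can. A call with a gripper value outside its range is refused whole. OPENING is the gripper command: -1 is shut, 1 is fully open, values between are in proportion, set as the call begins (- or left out, the last holds). The fingers move at their own pace and stop on an object; FORCE is the grip in N (left out, the last holds). Time passes only in rows, so rows that repeat a pose let the fingers close. It gives the time, the measured TCP pose, the force and the opening at its end, in the units of the state.
- r.get_state(): the state, without advancing time (a new reading comes with each control period).
- r.snapshot(name): name is "side" or "top"; returns a dict with "frame" (480x640x3 uint8, red, green, blue), "intrinsics" (3x3 intrinsics, pixels), "R" (3x3) and "t" (3): a world point X has camera coordinates R X + t. Camera axes: x right, y down, z forward; pixel columns grow to the right and rows downward; lengths in m; the calibration is good to about 2 mm. A picture is of the moment at which its call begins. There is no depth.
- r.finish_job(): hands the job in, once; it reports no verdict.
Trained networks look in the newest picture that a camera, given by its name, has taken for a name from the list of things; names that differ only in an ending like _2 or _b are one class to them, and where a whole thing is asked for, a point or a joint stands for the part that bears it (a point fixed in the world has none). Each returns a list of dicts, best first, with "p" (0 to 1); they miss things now and then, are a little off and sometimes report something else, mostly with a low value. They report only what shows in the picture. A call takes as long as a camera call. They do not tell look-alikes from the thing itself.
- r.trace(camera, name): "region" (480x640 bool, what is visible of it) and "centre" ([row, column] in pixels, amid what is visible of it).
- r.tip_of(camera, name): "centre" ([row, column] in pixels: a listed point, or the origin of a listed thing).
The state is a dict: "clock": time; "q": joint angles; "qd": joint speeds; "joint_torque": joint torques, N m; "tool_pos": TCP position; "eef_rot": TCP orientation; "contact_force": force on the tool from outside, world axes, zero at the start; "moment": the same for the moment, N m; "opening": opening from 0.0 (shut) to 1.0 (fully open).
Only numpy, scipy, OpenCV 4.12 (cv2) and the standard library are available. Lean on these libraries where they do the work, as an engineer would, in place of code of your own. Each camera call takes 0.05 s, during which the arm holds its last target.

## Working session

There is one attempt and no reset: what is moved stays moved. The work goes in short steps, Python scripts to look and compute and a shell command to move; the robot and the scene stay as the last step left them, time stands still between calls to the robot, and variables do not carry over. Pictures are saved under pics/ and viewed, and the job is handed in when it is done.

```bash
mkdir -p pics; python3 - <<'E'
from plant import r
import cv2
print(r.tcp_to_tips, r.get_state())
for n in("side","top"):
    s=r.snapshot(n); cv2.imwrite(f"pics/{n}0.png",s["frame"][:,:,::-1])
    print(n,s["intrinsics"],s["R"],s["t"])
    for k in ["stand","rod_mid","rod_bend","rod_tip","tray","tray_handle","blower","starter_grip","mallet0","mallet0_hole","mallet1","mallet2","oil_pot","sanding_block","brush_jar"]:
        print(k,[(round(d["p"],2),[round(float(c),1) for c in d["centre"]]) for d in r.tip_of(n,k)])
E
```

```text
0.008 {'clock': 0.0, 'q': array([ 1.26278773,  0.69001028, -0.19451792,  1.56632758,  0.15728792,
        0.90249919, -0.21509334]), 'qd': array([-1.44432288e-03, -1.44970567e-03, -7.26884079e-05, -2.18221425e-04,
       -1.19086480e-03, -3.08089235e-04, -1.22319468e-03]), 'joint_torque': array([ 2.46671743e-04, -5.27550852e+01, -1.26715556e+00, -1.53428686e+01,
       -5.27577836e-02,  6.66128049e-03,  1.53132378e-04]), 'tool_pos': array([ 0.20924791, -0.5882791 ,  0.24589809]), 'eef_rot': array([-0.57742689,  0.40821305, -0.40709555,  0.57811202]), 'contact_force': array([-0.53358214, -0.5139297 , -0.37585566]), 'moment': array([-0.01503862,  0.04843408, -0.04201121]), 'opening': 1.000428982291395}
side [[578.32737134   0.         318.65726046]
 [  0.         578.32737134 239.96178345]
 [  0.           0.           1.        ]] [[-0.91303212 -0.40787149  0.00363353]
 [-0.27800639  0.61575742 -0.73726199]
 [ 0.29847077 -0.67415402 -0.67559718]] [0.4835498  0.21282517 1.33473307]
stand [(0.72, [317.5, 235.1]), (0.32, [345.9, 238.8])]
rod_mid [(0.77, [202.9, 286.7])]
rod_bend [(0.9, [
[... 1553 characters left out ...]
9])]
blower [(0.83, [251.7, 147.6])]
starter_grip [(0.81, [266.8, 133.1])]
mallet0 [(0.69, [175.7, 152.8]), (0.61, [265.2, 280.0]), (0.61, [288.0, 211.6]), (0.59, [287.3, 201.3]), (0.58, [336.5, 268.9]), (0.57, [213.1, 216.6])]
mallet0_hole [(0.91, [339.5, 264.7]), (0.84, [268.5, 276.4])]
mallet1 [(0.69, [175.7, 152.8]), (0.61, [265.2, 280.0]), (0.61, [288.0, 211.6]), (0.59, [287.3, 201.3]), (0.58, [336.5, 268.9]), (0.57, [213.1, 216.6])]
mallet2 [(0.69, [175.7, 152.8]), (0.61, [265.2, 280.0]), (0.61, [288.0, 211.6]), (0.59, [287.3, 201.3]), (0.58, [336.5, 268.9]), (0.57, [213.1, 216.6])]
oil_pot [(0.9, [149.3, 431.0])]
sanding_block [(0.68, [173.6, 484.7])]
brush_jar [(0.7, [154.7, 206.9])]
```

View pics/top0.png

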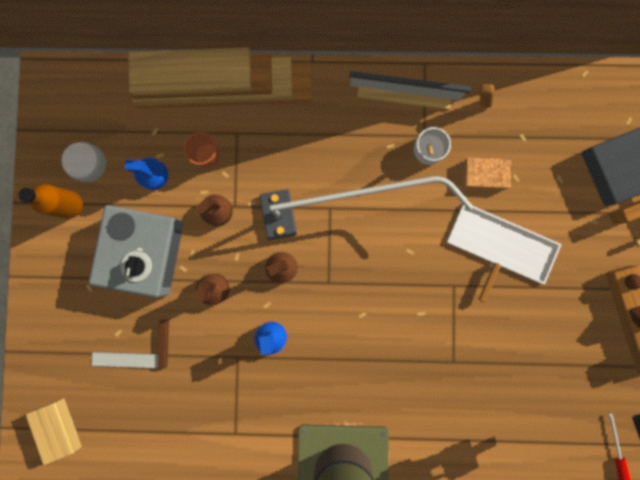

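View pics/side0.png

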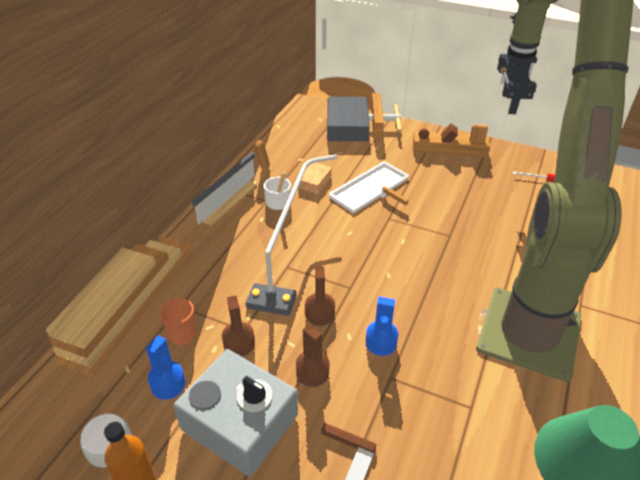

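```bash
cat > h.py <<'E'
import numpy as np, cv2
from plant import r
from scipy.spatial.transform import Rotation as R_
from scipy.optimize import least_squares
import pickle
def snap(n):
    return r.snapshot(n)
def proj(s,X):
    X=np.atleast_2d(X); c=X@np.array(s["R"]).T+s["t"]; p=c@np.array(s["intrinsics"]).T
    return p[:,:2]/p[:,2:]
def onplane(s,uv,z):
    K=np.linalg.inv(s["intrinsics"]); Rm=np.array(s["R"]); o=-Rm.T@s["t"]
    d=Rm.T@K@np.array([uv[0],uv[1],1.0]); return o+d*(z-o[2])/d[2]
def tri(sa,a,sb,b):
    f=lambda X:np.r_[proj(sa,X)[0]-a,proj(sb,X)[0]-b]
    q=least_squares(f,[0.5,0,0.1]); return q.x,np.sqrt(np.mean(q.fun**2))
def to_w(pose,P):
    P=np.atleast_2d(P).astype(float);x,y,a=pose
    c,s=np.cos(a),np.sin(a)
    return np.c_[x+c*P[:,0]-s*P[:,1],y+s*P[:,0]+c*P[:,1],P[:,2]]
def rodpts(n=30):
    st=[(0,y,165) for y in np.linspace(185,-150,n)]
    for t in np.linspace(0,60,10)[1:]:
        t=np.radians(t); st.append((-45+45*np.cos(t),-150-45*np.sin(t),165))
    st.append((-70,-216,165))
    return np.array(st)/1000
def st():
    s=r.get_state(); M=R_.from_quat(s["eef_rot"]).as_matrix(); return s,M
def go(x=None,y=None,z=None,tx=None):
    """target TCP world, tx = yaw(rad) of tool x axis (mod pi). prints shift in tool axes and spin"""
    s,M=st(); p=s["tool_pos"]; t=np.array([p[i] if v is None else v for i,v in enumerate((x,y,z))])
    d=M.T@(t-p)*1000
    out="shift "+" ".join(f"{v:.1f}" for v in d)
    if tx is not None:
        ux=np.array([np.cos(tx),np.sin(tx),0]); l=M.T@ux   # rotation about tool y: x-> (cos,0,-sin)
        a=np.degrees(np.arctan2(-l[2],l[0])); a2=(a+90)%180-90
        out+=f"  spin {a2:.1f} or {a2-180*np.sign(a2):.1f}"
    print(out)
def stt():
    s,M=st(); print("t",round(s["clock"],2),"p",np.round(s["tool_pos"]*1000,1),"xyaw",round(np.degrees(np.arctan2(M[1,0],M[0,0])),1),"ydir",np.round(M[:,1],3),"F",np.round(s["contact_force"],1),"Mo",np.round(s["moment"],2),"op",round(s["opening"],3),"q",np.round(s["q"],2))
E
cat > m.py <<'E'
from h import *
top=snap("top"); side=snap("side")
S={"top":top,"side":side}
def best(n,k):
    L=r.tip_of(n,k); return [(d["p"],np.array(d["centre"])[::-1]) for d in L]
stt()
obs=[]
for n in S:
    for k,P in (("rod_mid",(0,0,.165)),("rod_bend",(0,-.15,.165)),("rod_tip",(-.07,-.216,.165))):
        L=best(n,k)
        if L: obs.append((n,P,L[0][1]))
f=lambda q:np.concatenate([proj(S[n],to_w(q,P))[0]-u for n,P,u in obs])
q=least_squares(f,[0.6,-0.05,0.1],loss="soft_l1"); print("stand",q.x,np.round(f(q.x),1))
np.save("stand.npy",q.x)
for n in S:
    im=S[n]["frame"][:,:,::-1].copy()
    p=proj(S[n],to_w(q.x,rodpts()))
    for u in p: cv2.circle(im,tuple(int(round(v*1)) for v in u),1,(0,0,255),-1)
    for k,c in (("tray",(0,255,0)),("mallet0",(255,0,255))):
        for d in r.trace(n,k):
            m=d["region"]; print(n,k,round(d["p"],2),np.round(d["centre"],1),m.sum(),S[n]["frame"][m].mean(0).round())
            im[cv2.morphologyEx(m.astype(np.uint8),cv2.MORPH_GRADIENT,np.ones((2,2)))>0]=c
    cv2.imwrite(f"pics/ov_{n}.png",cv2.resize(im[100:400,60:600],None,fx=1.48,fy=1.48) if 0 else im)
    cv2.imwrite(f"pics/rod_{n}.png",cv2.resize(im[140:340,200:520],None,fx=2.5,fy=2.5))
E
python3 m.py
```

```text
t 1.7 p [ 209.5 -588.9  246.8] xyaw -70.4 ydir [ 0. -0. -1.] F [0.1 0.4 0.4] Mo [0.01 0.05 0.01] op 1.001 q [ 1.26  0.69 -0.19  1.57  0.16  0.9  -0.22]
stand [ 0.62047452 -0.0212958   0.1915167 ] [-1.  -0.4  0.9  0.7 -0.4 -0.4  0.3  0.4  0.1 -0.3  0.1 -2.6]
top tray 0.74 [244.4 500.8] 4901 [210. 202. 190.]
top tray 0.53 [177.9 486. ] 1438 [196. 136.  79.]
top mallet0 0.78 [171.7 147. ] 1018 [ 26.  61. 123.]
top mallet0 0.75 [290.8 209.1] 916 [99. 60. 35.]
top mallet0 0.59 [264.7 279.4] 730 [97. 59. 34.]
top mallet0 0.57 [339.8 268.4] 876 [ 39.  91. 181.]
top mallet0 0.5 [244.7 501.1] 4882 [210. 203. 190.]
side tray 0.94 [185.8 372.6] 2061 [233. 226. 219.]
side mallet0 0.98 [302.5 317.1] 1087 [106.  69.  48.]
side mallet0 0.94 [331.1 384.5] 1384 [ 54.  96. 176.]
side mallet0 0.8 [335.8 234.5] 1198 [108.  71.  50.]
side mallet0 0.75 [360.6 312.3] 1421 [99. 65. 45.]
side mallet0 0.5 [291.3 275.3] 2110 [157. 151. 139.]
```

View overlays.

View pics/rod_top.png

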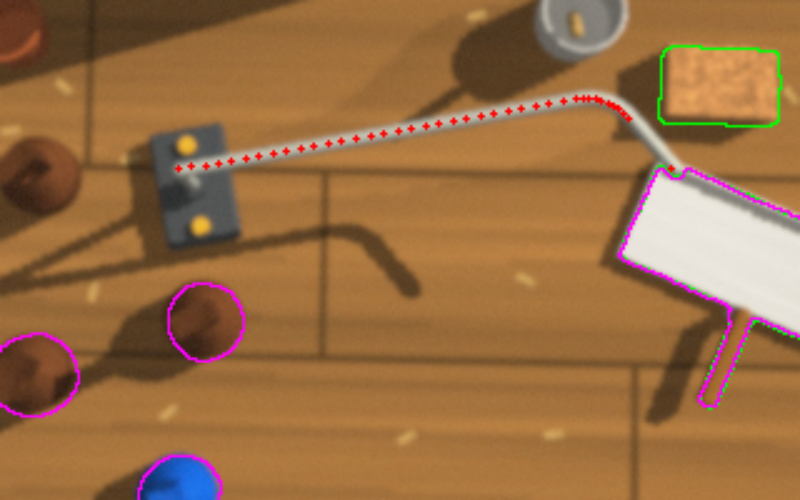

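View pics/rod_side.png

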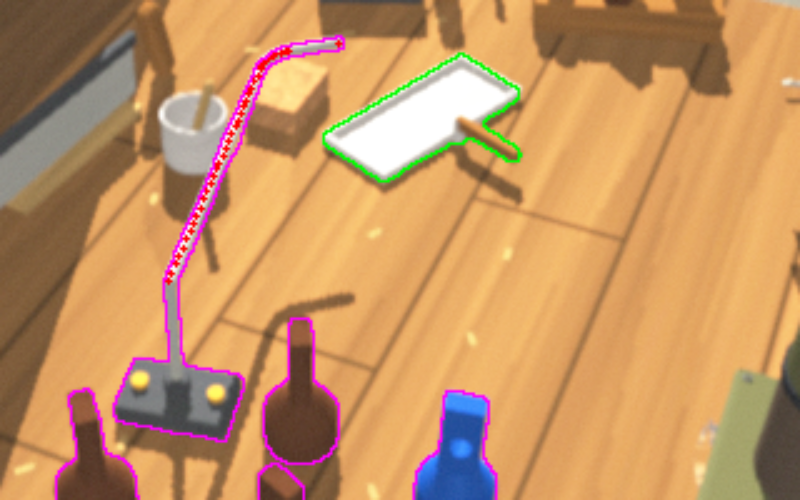

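```bash
cat > fit.py <<'E'
from h import *
from scipy.optimize import minimize
def box(x0,x1,y0,y1,z0,z1): return np.array([(x,y,z) for x in(x0,x1) for y in(y0,y1) for z in(z0,z1)])/1000.
def ring(rad,z,n=32):
    a=np.linspace(0,2*np.pi,n,endpoint=False); return np.c_[rad*np.cos(a),rad*np.sin(a),0*a+z]/1000.
TRAY=[box(-50,50,-120,120,0,14),box(-145,-50,-7,7,20,36)]
MAL=[np.r_[ring(36,0),ring(36,40)],np.r_[ring(36,40),ring(13,66)],box(-10,10,-18,18,66,145)]
def mask(s,parts,pose,k=4,z=0):
    m=np.zeros((480*k,640*k),np.uint8)
    for P in parts:
        W=to_w(pose,P); W[:,2]+=z
        u=((proj(s,W)+0.5)*k).astype(np.float32)
        h=cv2.convexHull(u); cv2.fillConvexPoly(m,np.round(h*16).astype(np.int32),255,shift=4)
    return cv2.resize(m,(640,480),interpolation=cv2.INTER_AREA)/255.
def fit(views,parts,x0,steps=(0.01,0.01,0.2)):
    """views: list of (snap, region, ignore mask or None)"""
    def f(q):
        e=0
        for s,m,_ in views: e+=np.abs(mask(s,parts,q)-m).sum()
        return e
    best=None
    x0=np.array(x0,float)
    for it in range(2):
        sim=np.array([x0]+[x0+np.eye(3)[i]*steps[i]/(1+3*it) for i in range(3)])
        q=minimize(f,x0,method="Nelder-Mead",options=dict(initial_simplex=sim,xatol=1e-4,fatol=.1,maxiter=120)); x0=q.x
    return q.x,q.fun,[m.sum() for _,m,_ in views]
def tray(S):
    v=[]
    for n in S:
        L=[d for d in r.trace(n,"tray") if S[n]["frame"][d["region"]].mean(0)[2]>150]
        if L: v.append((S[n],L[0]["region"].astype(float),None))
    uv=np.array(L[0]["centre"])[::-1]; p=onplane(S[n],uv,0.01)
    B=None
    for a in np.radians([-60,-30,0,30,60]):
        o=fit(v,TRAY,[p[0],p[1],a])
        if B is None or o[1]<B[1]: B=o
    return B
E
python3 - <<'E'
from fit import *
S={n:snap(n) for n in("side","top")}
B=tray(S); print("tray",B[0],np.degrees(B[0][2]),B[1:])
sd=np.load("stand.npy")
T={n:r.trace(n,"mallet0") for n in S}
dark={n:[d["region"] for d in T[n] if d["p"]>.3 and 300<d["region"].sum()<2000 and S[n]["frame"][d["region"]].mean(0)[0]<130 and S[n]["frame"][d["region"]].mean(0)[2]<70] for n in S}
print({n:len(dark[n]) for n in dark})
for m in dark["side"]:
    ys,xs=np.nonzero(m); p=onplane(S["side"],(xs.mean(),ys.mean()),0.05)
    print("side mallet",p)
for m in dark["top"]:
    ys,xs=np.nonzero(m); p=onplane(S["top"],(xs.mean(),ys.mean()),0.04)
    print("top mallet",p)
im=S["side"]["frame"][:,:,::-1]; cv2.imwrite("pics/mal_side.png",cv2.resize(im[250:450,140:420],None,fx=2.8,fy=2.8,interpolation=cv2.INTER_CUBIC))
im=S["top"]["frame"][:,:,::-1]; cv2.imwrite("pics/mal_top.png",cv2.resize(im[180:320,180:320],None,fx=4,fy=4,interpolation=cv2.INTER_CUBIC))
E
```

```text
tray [ 0.5278251  -0.36593524 -0.39843339] -22.828551849447212 (np.float64(338.85490196078433), [np.float64(2091.0), np.float64(4905.0)])
{'side': 2, 'top': 4}
side mallet [0.40953021 0.30428128 0.05      ]
side mallet [0.45988598 0.15218292 0.05      ]
top mallet [0.40687081 0.30107198 0.04      ]
top mallet [0.58908574 0.29919726 0.04      ]
top mallet [0.46068908 0.14572708 0.04      ]
top mallet [0.45665098 0.48135079 0.04      ]
```

View pics/mal_side.png

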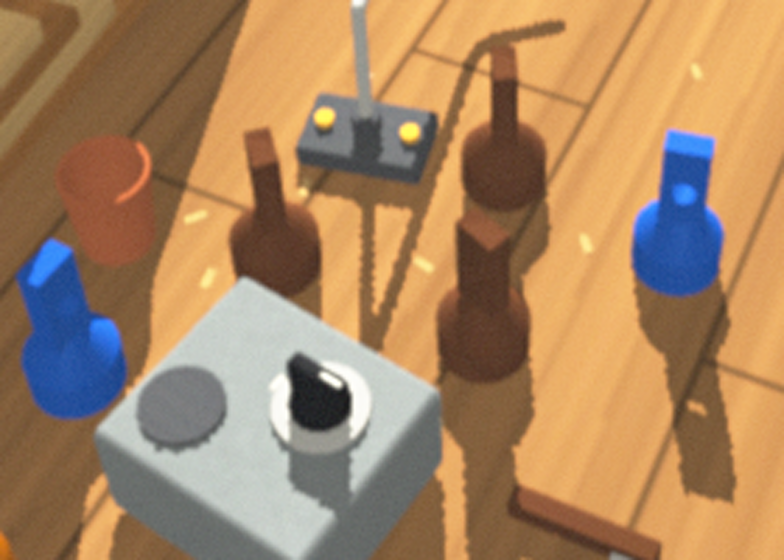

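View pics/mal_top.png

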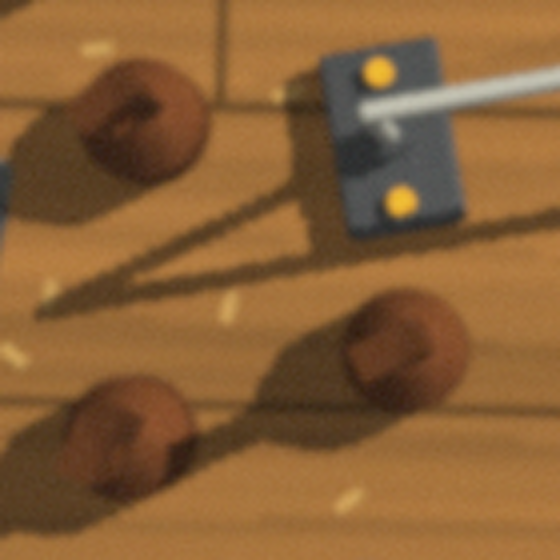

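```bash
python3 - <<'E'
from fit import *
q=[0.5278,-0.3659,-0.3984]
w=to_w(q,[-.115,0,.028])[0]; print(w)
S={n:snap(n) for n in("side","top")}
for n in S: print(n,proj(S[n],w), proj(S[n],to_w(q,[-.145,0,.036])))
go(w[0],w[1],0.12,q[2]+np.pi/2); go(w[0],w[1],0.017,q[2]+np.pi/2)
im=S["top"]["frame"][:,:,::-1].copy()
for P in TRAY:
    h=cv2.convexHull(proj(S["top"],to_w(q,P)).astype(np.float32)); cv2.polylines(im,[np.round(h*16).astype(int)],True,(0,0,255),1,shift=4)
cv2.imwrite("pics/tr.png",cv2.resize(im[180:320,420:580],None,fx=4,fy=4))
E
```

```text
[ 0.42180647 -0.32128642  0.028     ]
side [[398.71945644 197.09489021]] [[407.02433897 199.69587035]]
top [[486.42256808 288.74749372]] [[482.19144679 301.10535738]]
shift -180.9 126.7 289.7  spin 42.4 or -137.6
shift -180.9 229.7 289.7  spin 42.4 or -137.6
```

View pics/tr.png

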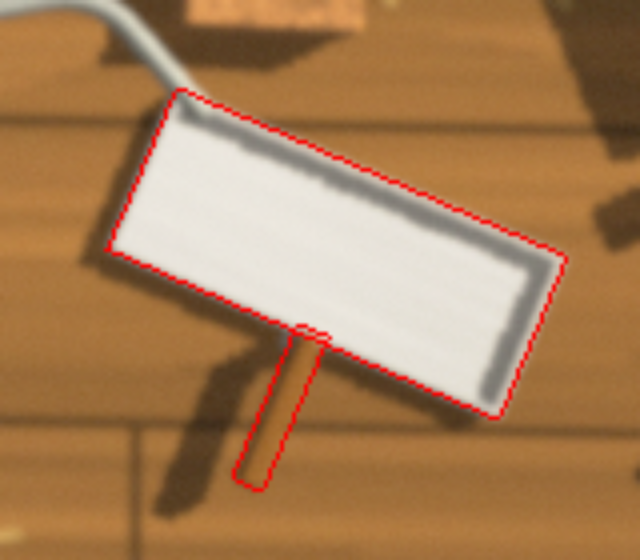

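```bash
python3 -m inch '-181 100 290 42.4;-181 100 290 42.4;-181 100 290 42.4;-181 100 290 42.4;-181 100 290 42.4;-181 100 290 42.4;-181 100 290 42.4;-181 100 290 42.4;-181 100 290 42.4;-181 100 290 42.4' 1; python3 - <<'E'
from h import *
stt(); go(.4218,-.3213,.017,-.3984+np.pi/2)
E
```

```text
clock: 3.6
tool_pos: [0.4213, -0.3227, 0.1471]
eef_rot: [0.391, -0.589, 0.59, -0.39]
contact_force: [0.6, -1.1, -0.3]
opening: 0.998
t 3.6 p [ 421.3 -322.7  147.1] xyaw -112.9 ydir [-0.    -0.002 -1.   ] F [ 0.6 -1.1 -0.3] Mo [0.01 0.04 0.04] op 0.998 q [ 0.52  0.72  0.07  1.95 -0.1   0.47 -1.31]
shift -1.7 130.1 -0.1  spin -0.1 or 179.9
```

```bash
python3 -m inch '0 40 0 0;0 80 0 0;0 110 0 0;0 125 0 0;0 129 0 0;0 129 0 0;0 129 0 0' 1; python3 -m inch '0 0 0 0;0 0 0 0;0 0 0 0;0 0 0 0;0 0 0 0;0 0 0 0;0 0 0 0;0 0 0 0' -1 40;  python3 - <<'E'
from h import *
stt()
sd=np.load("stand.npy")
w=to_w(sd,[-.115,0,0])[0]
w1=to_w(sd,[-.17,-.1,0])[0]
go(w1[0],w1[1],None,sd[2]+np.pi/2);go(w[0],w[1],None,sd[2]+np.pi/2)
E
```

```text
clock: 4.3
tool_pos: [0.4226, -0.3222, 0.0191]
eef_rot: [0.391, -0.588, 0.59, -0.391]
contact_force: [0.4, -0.4, 0.3]
opening: 1.001
clock: 5.1
tool_pos: [0.422, -0.3211, 0.0177]
eef_rot: [-0.391, 0.589, -0.589, 0.391]
contact_force: [-0.9, 0.2, -0.3]
opening: 0.299
t 5.1 p [ 422.  -321.1   17.7] xyaw -112.8 ydir [-0.  0. -1.] F [-0.9  0.2 -0.3] Mo [ 0.02  0.06 -0.02] op 0.299 q [ 0.55  0.95  0.03  1.99 -0.11  0.2  -1.3 ]
shift -175.7 -0.0 -19.0  spin -33.8 or 146.2
shift -289.4 -0.0 -28.9  spin -33.8 or 146.2
```

```bash
python3 -m inch '0 0 0 0;0 0 0 0;0 0 0 0;0 0 0 0;0 0 0 0' -1 45; python3 -m inch '-20 0 -8 0;-40 0 -17 0;-60 0 -25 0;-80 0 -34 0;-100 0 -42 0;-120 0 -50 0;-140 0 -59 0;-157 0 -66 0;-157 0 -66 0'; python3 -m inch '0 0 0 -5;0 0 0 -10;0 0 0 -15;0 0 0 -20;0 0 0 -25;0 0 0 -30;0 0 0 -33.8;0 0 0 -33.8;0 0 0 -33.8'
 python3 - <<'E'
from fit import *
stt()
sd=np.load("stand.npy")
w=to_w(sd,[-.115,0,0])[0]
go(w[0],w[1],None,sd[2]+np.pi/2)
S={n:snap(n) for n in("side","top")}
cv2.imwrite("pics/a1.png",S["side"]["frame"][:,:,::-1])
E
```

```text
clock: 5.6
tool_pos: [0.4221, -0.3209, 0.0177]
eef_rot: [-0.391, 0.589, -0.589, 0.391]
contact_force: [0.0, 0.6, 0.2]
opening: 0.152
clock: 6.5
tool_pos: [0.4278, -0.1549, 0.0222]
eef_rot: [-0.393, 0.592, -0.586, 0.388]
contact_force: [-0.1, -0.7, -2.4]
opening: 0.151
clock: 7.4
tool_pos: [0.4278, -0.1548, 0.0222]
eef_rot: [0.546, -0.454, 0.447, -0.544]
contact_force: [0.1, 0.4, -2.5]
opening: 0.152
t 7.4 p [ 427.8 -154.8   22.2] xyaw -79.1 ydir [-0.011  0.004 -1.   ] F [ 0.1  0.4 -2.5] Mo [-0.05  0.14  0.1 ] op 0.152 q [ 0.22  0.93  0.04  2.2  -0.96  0.04 -0.18]
shift -94.5 -0.4 99.4  spin -0.1 or 179.9
```

View pics/a1.png

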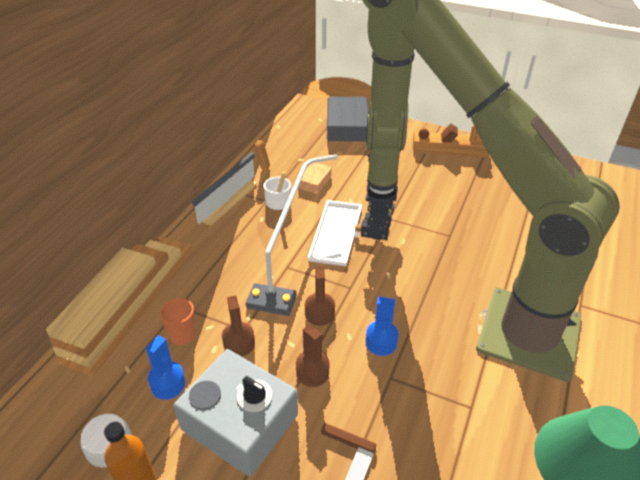

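```bash
python3 -m inch '-15 0 16 0;-30 0 33 0;-45 0 50 0;-60 0 66 0;-75 0 82 0;-90 0 98 0;-95 0 99 0;-95 0 99 0'
 python3 - <<'E'
from fit import *
stt()
sd=np.load("stand.npy")
w=to_w(sd,[-.115,0,0])[0]
go(w[0],w[1],.0177,sd[2]+np.pi/2)
S={n:snap(n) for n in("side","top")}
for n in S:
    im=S[n]["frame"][:,:,::-1].copy()
    for P in TRAY:
        h=cv2.convexHull(proj(S[n],to_w(sd,P)).astype(np.float32)); cv2.polylines(im,[np.round(h*16).astype(int)],True,(0,0,255),1,shift=4)
    c=im[150:300,280:440] if n=="top" else im[120:320,220:420]
    cv2.imwrite(f"pics/a2{n}.png",cv2.resize(c,None,fx=3,fy=3))
E
```

```text
clock: 8.3
tool_pos: [0.5064, -0.0416, 0.0217]
eef_rot: [0.547, -0.453, 0.445, -0.545]
contact_force: [-0.2, 0.3, -2.5]
opening: 0.151
t 8.3 p [506.4 -41.6  21.7] xyaw -78.9 ydir [-0.011  0.004 -1.   ] F [-0.2  0.3 -2.5] Mo [-0.06  0.1   0.1 ] op 0.151 q [-0.16  0.96  0.26  2.05 -0.96  0.27 -0.44]
shift 1.8 4.0 0.9  spin 0.1 or -179.9
```

View pics/a2top.png

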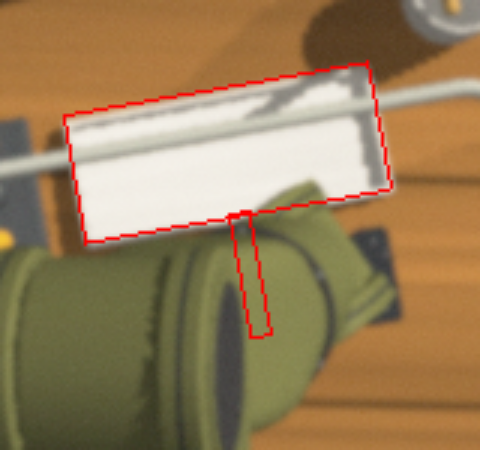

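View pics/a2side.png

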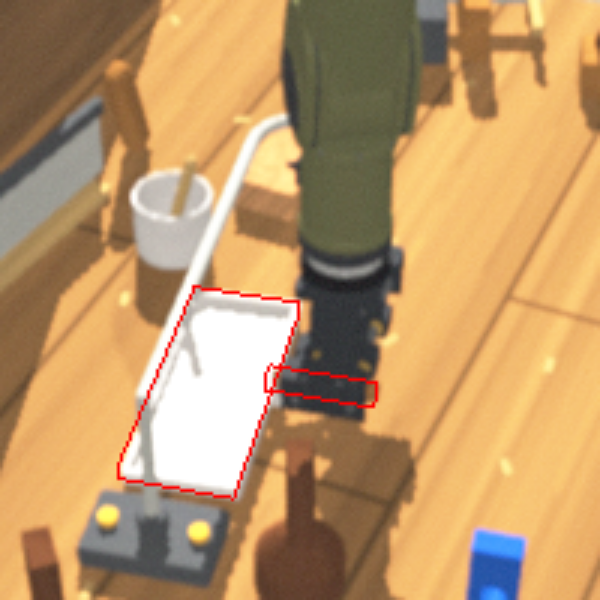

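```bash
python3 -m inch '1.8 2 1 0;1.8 4 1 0;1.8 4 1 0;1.8 4 1 0'; python3 -m inch '0 0 0 0;0 0 0 0;0 0 0 0;0 0 0 0;0 0 0 0;0 0 0 0' 1;python3 -m inch '0 -20 0 0;0 -60 0 0;0 -100 0 0;0 -150 0 0;0 -190 0 0;0 -190 0 0;0 -190 0 0' 
 python3 - <<'E'
from fit import *
stt()
E
```

```text
clock: 8.8
tool_pos: [0.5079, -0.045, 0.0179]
eef_rot: [0.547, -0.454, 0.447, -0.544]
contact_force: [-0.3, 0.3, -0.5]
opening: 0.155
clock: 9.4
tool_pos: [0.5082, -0.0441, 0.0179]
eef_rot: [0.547, -0.454, 0.446, -0.544]
contact_force: [-0.0, -0.1, -0.4]
opening: 0.67
clock: 10.1
tool_pos: [0.5104, -0.0445, 0.2085]
eef_rot: [0.546, -0.453, 0.446, -0.545]
contact_force: [-0.3, 0.4, 0.2]
opening: 0.997
t 10.1 p [510.4 -44.5 208.5] xyaw -79.0 ydir [-0.009  0.005 -1.   ] F [-0.3  0.4  0.2] Mo [ 0.02  0.04 -0.03] op 0.997 q [-0.4   0.7   0.68  1.96 -0.67  0.72 -0.68]
```

```bash
python3 -m inch '50 -50 -30 0;100 -60 -60 0;150 -60 -90 0;200 -60 -120 0;250 -60 -120 0;300 -60 -120 0;300 -60 -120 0;300 -60 -120 0' 1
cat > see.py <<'E'
from fit import *
stt()
sd=np.load("stand.npy")
S={n:snap(n) for n in("side","top")}
B=tray(S); print("tray",np.round(B[0],4),"rel stand mm",np.round((to_w([0,0,-sd[2]],[B[0][0]-sd[0],B[0][1]-sd[1],0])[0]*1000),1),np.degrees(B[0][2]-sd[2]).round(2),B[1:])
T={n:r.trace(n,"mallet0") for n in S}
def ok(n,d):
    m=d["region"]; c=S[n]["frame"][m].mean(0); return 300<m.sum()<2500 and c[0]<135 and c[0]>c[2]*1.6
dk={n:[d["region"] for d in T[n] if ok(n,d)] for n in S}
res=[]
for a in dk["side"]:
    ys,xs=np.nonzero(a); pa=onplane(S["side"],(xs.mean(),ys.mean()),0.05)
    for b in dk["top"]:
        ys,xs=np.nonzero(b); pb=onplane(S["top"],(xs.mean(),ys.mean()),0.04)
        if np.hypot(*(pa-pb)[:2])<0.025:
            L=[]
            for y0 in np.radians([0,30,60,90,120,150]):
                L.append(fit([(S["side"],a.astype(float),None),(S["top"],b.astype(float),None)],MAL,[pb[0],pb[1],y0]))
            L.sort(key=lambda o:o[1])
            # exhaust yaw profile
            p=L[0][0]
            res.append(p); print("mallet",np.round(p,4),np.degrees(p[2])%180,L[0][1:], [(round(np.degrees(l[0][2])%180),round(l[1])) for l in L])
print(len(dk["side"]),len(dk["top"]))
for a in dk["top"]:
    ys,xs=np.nonzero(a); print("top only",onplane(S["top"],(xs.mean(),ys.mean()),0.04).round(3))
for n in S:
    im=S[n]["frame"][:,:,::-1].copy()
    for q in res:
      for P in MAL[2:]+[np.r_[ring(36,0),ring(36,40)]]:
        h=cv2.convexHull(proj(S[n],to_w(q,P)).astype(np.float32)); cv2.polylines(im,[np.round(h*16).astype(int)],True,(0,255,255),1,shift=4)
      hp=proj(S[n],to_w(q,[[.01,0,.098],[-.01,0,.098],[0,.018,.145],[0,-.018,.145]]))
      for u,c in zip(hp,[(255,0,0)]*2+[(0,0,255)]*2): cv2.circle(im,tuple(int(round(v)) for v in u),1,c,-1)
    c=im[250:450,140:420] if n=="side" else im[180:320,180:320]
    cv2.imwrite(f"pics/see_{n}.png",cv2.resize(c,None,fx=2.8 if n=="side" else 4,fy=2.8 if n=="side" else 4,interpolation=cv2.INTER_CUBIC))
E
python3 see.py
```

```text
clock: 10.9
tool_pos: [0.4476, -0.3691, 0.266]
eef_rot: [0.547, -0.455, 0.449, -0.541]
contact_force: [-0.1, -0.0, 0.2]
opening: 1.004
t 10.9 p [ 447.6 -369.1  266. ] xyaw -79.5 ydir [-0.013 -0.    -1.   ] F [-0.1 -0.   0.2] Mo [0.06 0.06 0.04] op 1.004 q [ 0.23  0.7   0.69  1.7  -0.52  0.94 -0.27]
tray [ 0.6193 -0.0256  0.1957] rel stand mm [-1.9 -4.   0. ] 0.24 (np.float64(919.0117647058823), [np.float64(2687.0), np.float64(4249.0)])
mallet [0.4093 0.3042 1.105 ] 63.312450151522945 (np.float64(127.4313725490196), [np.float64(1502.0), np.float64(865.0)]) [(63, 127), (64, 128), (64, 129), (121, 186), (164, 231), (148, 240)]
mallet [0.5918 0.3028 0.7592] 43.49774554975972 (np.float64(176.4549019607843), [np.float64(1219.0), np.float64(845.0)]) [(43, 176), (44, 177), (44, 177), (44, 178), (44, 178), (126, 357)]
mallet [0.4628 0.147  0.4698] 26.91955171707156 (np.float64(112.83137254901959), [np.float64(1187.0), np.float64(783.0)]) [(27, 113), (27, 113), (21, 115), (20, 115), (114, 256), (114, 258)]
3 3
top only [0.462 0.145 0.04 ]
top only [0.589 0.299 0.04 ]
top only [0.408 0.301 0.04 ]
```

View pics/see_side.png

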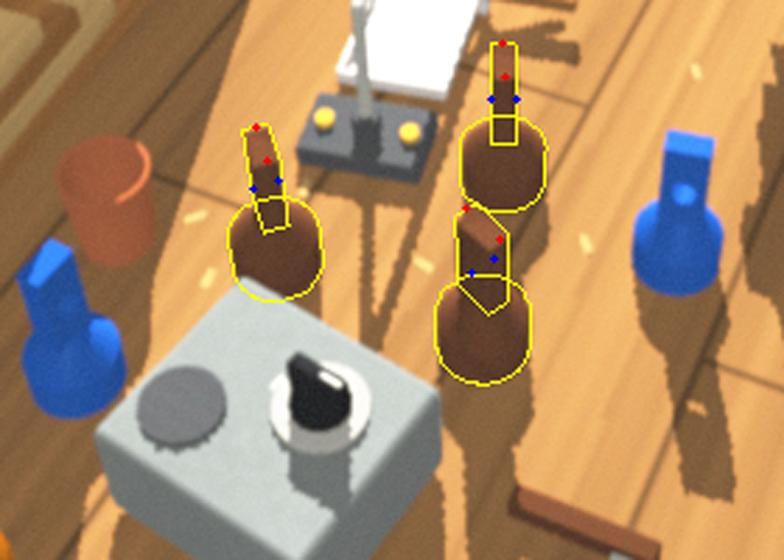

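View pics/see_top.png

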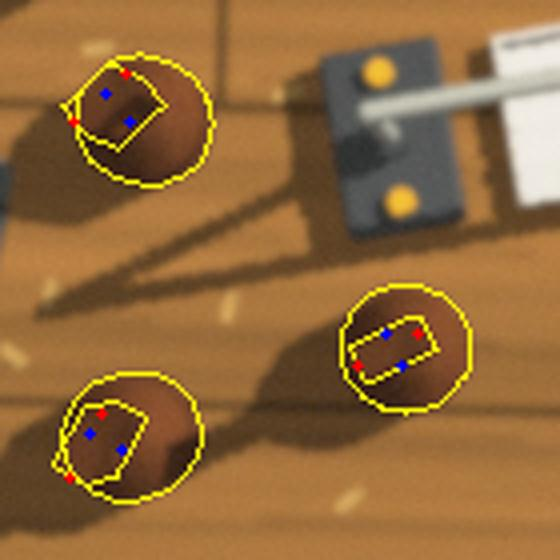

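```bash
cat > rodfit.py <<'E'
from fit import *
sd=np.load("stand.npy")
S={n:snap(n) for n in("side","top")}
def sph(c,rad=6):
    a=[]
    for ph in np.radians([-90,-60,-30,0,30,60,90]):
        q=ring(rad*np.cos(ph),rad*np.sin(ph)); a.append(q+np.array(c))
    return np.concatenate(a)
rp=rodpts(3); rp=rp[1:] # from y=17.5
rp[0]=(0,.12,.165)
ROD=[np.r_[sph(a),sph(b)] for a,b in zip(rp[:-1],rp[1:])]
V=[]
for n in S:
    L=r.trace(n,"stand"); print(n,[(round(d["p"],2),d["region"].sum(),np.round(d["centre"])) for d in L])
    u=proj(S[n],to_w(sd,rp)); w=np.zeros((480,640),np.uint8)
    cv2.polylines(w,[np.round(u).astype(np.int32)],False,1,25)
    # cut beyond the post end
    v=proj(S[n],to_w(sd,[(0,.12,.165),(0,.185,.165)])); d=v[1]-v[0]; yy,xx=np.mgrid[:480,:640]
    w[((xx-v[0][0])*d[0]+(yy-v[0][1])*d[1])>0]=0
    if L: V.append((S[n],L[0]["region"]*(w>0),w>0))
def f(q): return sum((np.abs(mask(s,ROD,q)-m)*w).sum() for s,m,w in V)
x=sd.copy()
for it in range(3):
    sim=np.array([x]+[x+np.eye(3)[i]*(.004,.004,.02)[i] for i in range(3)])
    o=minimize(f,x,method="Nelder-Mead",options=dict(initial_simplex=sim,xatol=1e-5,fatol=.05)); x=o.x
print(sd,f(sd),x,o.fun,[m.sum() for _,m,_ in V]); np.save("stand2.npy",x)
for (s,m,w) in V:
    o=minimize(lambda q:(np.abs(mask(s,ROD,q)-m)*w).sum(),x,method="Nelder-Mead",options=dict(initial_simplex=sim,xatol=1e-5,fatol=.05)); print("single",o.x,o.fun)
print("tip",to_w(x,[-.07,-.216,.165]),to_w(sd,[-.07,-.216,.165]))
E
python3 rodfit.py
```

```text
side [(0.93, np.int64(2040), array([292., 277.]))]
top [(0.56, np.int64(2636), array([198., 290.]))]
[ 0.62047452 -0.0212958   0.1915167 ] 303.09411764705885 [ 0.62006371 -0.02326379  0.19443759] 222.24705882352941 [np.int64(474), np.int64(1103)]
single [ 0.62115063 -0.02309483  0.19595498] 93.65490196078431
single [ 0.61985114 -0.02330228  0.1950437 ] 102.49803921568628
tip [[ 0.59311714 -0.24871862  0.165     ]] [[ 0.59286954 -0.24667096  0.165     ]]
```

```bash
cp stand2.npy stand.npy; python3 - <<'E'
from h import *
go(.4628,.147,.19,np.radians(-66)); 
E
```

```text
shift -496.3 79.4 110.4  spin -12.9 or 167.1
```

```bash
python3 -m inch '-50 0 11 -2;-100 0 22 -4;-150 0 33 -6;-200 0 44 -8;-250 0 55 -10;-300 0 66 -12.9;-350 0 77 -12.9;-400 0 88 -12.9;-450 0 99 -12.9;-496 0 110 -12.9' 1;  python3 -m inch '0 30 0 0;0 60 0 0;0 70 0 0;0 70 0 0'; python3 - <<'E'
from fit import *
stt();go(.4628,.147,.115,np.radians(-66))
S={n:snap(n) for n in("side","top")}
c=S["side"]["frame"][220:420,220:440,::-1]
cv2.imwrite("pics/b1.png",cv2.resize(c,None,fx=3,fy=3))
E
```

```text
clock: 12.4
tool_pos: [0.4628, 0.1397, 0.2694]
eef_rot: [0.593, -0.389, 0.382, -0.592]
contact_force: [0.5, -0.6, -0.7]
opening: 0.998
clock: 12.8
tool_pos: [0.4618, 0.1373, 0.1984]
eef_rot: [0.594, -0.39, 0.381, -0.591]
contact_force: [0.1, 0.4, 1.3]
opening: 1.0
t 12.8 p [461.8 137.3 198.4] xyaw -66.1 ydir [-0.013  0.003 -1.   ] F [0.1 0.4 1.3] Mo [ 0.01 -0.03 -0.  ] op 1.0 q [-0.75  0.68  0.62  2.05 -0.67  0.64 -0.82]
shift -7.7 83.4 5.7  spin -0.1 or 179.9
```

View pics/b1.png

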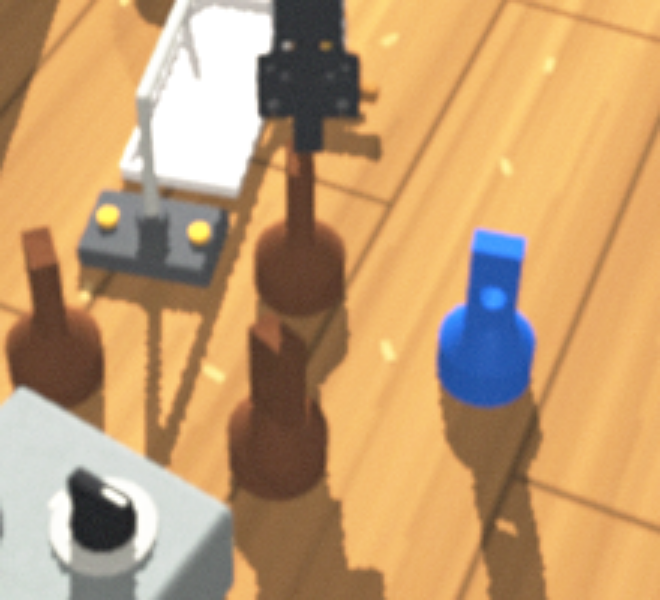

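```bash
python3 -m inch '-8 0 6 0;-8 20 6 0;-8 40 6 0;-8 60 6 0;-8 75 6 0;-8 83 6 0;-8 83 6 0;-8 83 6 0' 1;  python3 -m inch '0 0 0 0;0 0 0 0;0 0 0 0;0 0 0 0;0 0 0 0;0 0 0 0;0 0 0 0;0 0 0 0;0 0 0 0;0 0 0 0' -1 50; python3 - <<'E'
from fit import *
stt()
E
```

```text
clock: 13.7
tool_pos: [0.4646, 0.1479, 0.1168]
eef_rot: [0.593, -0.389, 0.382, -0.592]
contact_force: [-0.3, -0.2, 1.9]
opening: 0.999
clock: 14.7
tool_pos: [0.4639, 0.1478, 0.1161]
eef_rot: [0.593, -0.39, 0.382, -0.592]
contact_force: [-0.5, 1.5, 0.2]
opening: 0.405
t 14.7 p [463.9 147.8 116.1] xyaw -66.1 ydir [-0.011  0.004 -1.   ] F [-0.5  1.5  0.2] Mo [ 0.18 -0.    0.  ] op 0.405 q [-0.66  0.8   0.44  2.1  -0.83  0.44 -0.71]
```

```bash
python3 -m inch '0 -10 0 0;0 -20 0 0;0 -30 0 0;0 -45 0 0;0 -60 0 0;0 -70 0 0;0 -70 0 0;0 -70 0 0;0 -70 0 0'; python3 - <<'E'
from fit import *
stt()
go(.46,-.28,.186,np.radians(41.1-90))
go(.51,-.32,.184,np.radians(41.1-90))
S={n:snap(n) for n in("side","top")}
c=S["side"]["frame"][220:420,220:440,::-1]
cv2.imwrite("pics/b2.png",cv2.resize(c,None,fx=3,fy=3))
E
```

```text
clock: 15.6
tool_pos: [0.4642, 0.1474, 0.1856]
eef_rot: [0.594, -0.39, 0.381, -0.592]
contact_force: [-0.1, -0.1, -2.0]
opening: 0.403
t 15.6 p [464.2 147.4 185.6] xyaw -66.1 ydir [-0.012  0.004 -1.   ] F [-0.1 -0.1 -2. ] Mo [0.   0.01 0.03] op 0.403 q [-0.76  0.7   0.6   2.05 -0.7   0.61 -0.82]
shift 389.1 -2.0 -176.9  spin -17.2 or 162.8
shift 445.9 -0.7 -147.4  spin -17.2 or 162.8
```

View pics/b2.png

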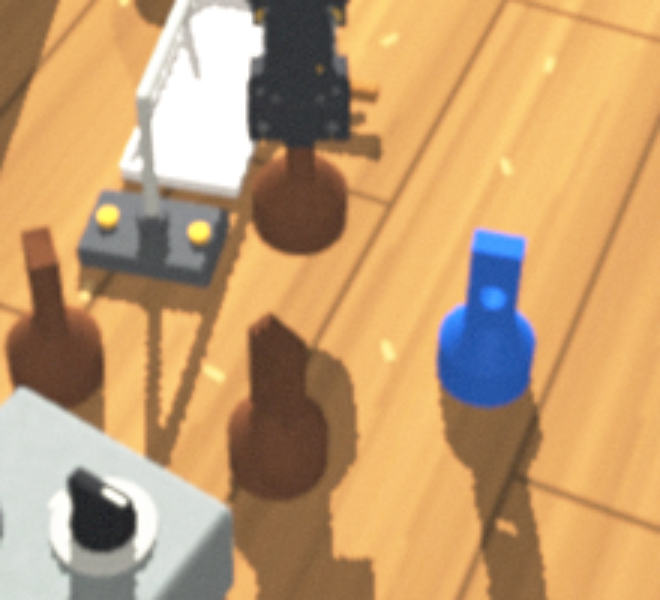

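```bash
python3 -m inch '20 0 -9 0;50 0 -23 -2;85 0 -38 -4;120 0 -54 -7;160 0 -72 -10;200 0 -90 -13;240 0 -108 -16;280 -1 -126 -17.2;320 -1 -145 -17.2;350 -1 -159 -17.2'; python3 - <<'E'
from fit import *
stt()
go(.46,-.28,.184,np.radians(41.1-90))
go(.569,-.2697,.184,np.radians(41.1-90))
E
```

```text
clock: 16.7
tool_pos: [0.4601, -0.2406, 0.1854]
eef_rot: [0.644, -0.298, 0.29, -0.642]
contact_force: [0.9, 1.0, -2.7]
opening: 0.409
t 16.7 p [ 460.1 -240.6  185.4] xyaw -49.1 ydir [-0.011  0.003 -1.   ] F [ 0.9  1.  -2.7] Mo [-0.   -0.09 -0.01] op 0.409 q [ 0.14  0.69  0.42  1.95 -0.47  0.61  0.02]
shift 29.7 1.3 -25.9  spin -0.2 or 179.8
shift 93.3 0.1 63.2  spin -0.2 or 179.8
```

```bash
python3 -m inch '20 0 -10 0;45 0 -10 0;70 0 0 0;93.3 0 10 -.2;93.3 0 30 -.2;93.3 0 50 -.2;93.3 0 63 -.2;93.3 0 63 -.2;93.3 0 63 -.2'; cat > look.py <<'E'
from fit import *
import sys
stt()
sd=np.load("stand.npy")
s,M=st(); p=s["tool_pos"].copy(); 
print("TCP in stand mm",np.round(to_w([0,0,-sd[2]],[p[0]-sd[0],p[1]-sd[1],p[2]])[0]*1000,1),"toolx rel stand",round(np.degrees(np.arctan2(M[1,0],M[0,0])-sd[2]),1))
S={n:snap(n) for n in("side","top")}
w=to_w(sd,[float(v)/1000 for v in sys.argv[2].split(',')])[0]
o=[]
for n in S:
    u=proj(S[n],w)[0].astype(int); h=60
    x0=min(max(u[0]-h,0),640-2*h);y0=min(max(u[1]-h,0),480-2*h)
    o.append(cv2.resize(S[n]["frame"][y0:y0+2*h,x0:x0+2*h,::-1],None,fx=3.3,fy=3.3,interpolation=cv2.INTER_CUBIC))
cv2.imwrite("pics/"+sys.argv[1],np.hstack(o))
E
python3 look.py b3.png -70,-216,165;  python3 - <<'E'
from fit import *
go(.569,-.2697,.184,np.radians(41.1-90))
E
```

```text
clock: 17.6
tool_pos: [0.5689, -0.2664, 0.184]
eef_rot: [0.645, -0.296, 0.287, -0.644]
contact_force: [-0.1, -0.6, -2.2]
opening: 0.409
t 17.6 p [ 568.9 -266.4  184. ] xyaw -48.7 ydir [-0.012  0.004 -1.   ] F [-0.1 -0.6 -2.2] Mo [-0.03  0.03 -0.01] op 0.409 q [ 0.12  0.82  0.46  1.62 -0.45  0.82 -0.08]
TCP in stand mm [ -97.2 -228.7  184. ] toolx rel stand -59.9
shift 2.2 0.4 -1.2  spin 0.1 or -179.9
```

View pics/b3.png

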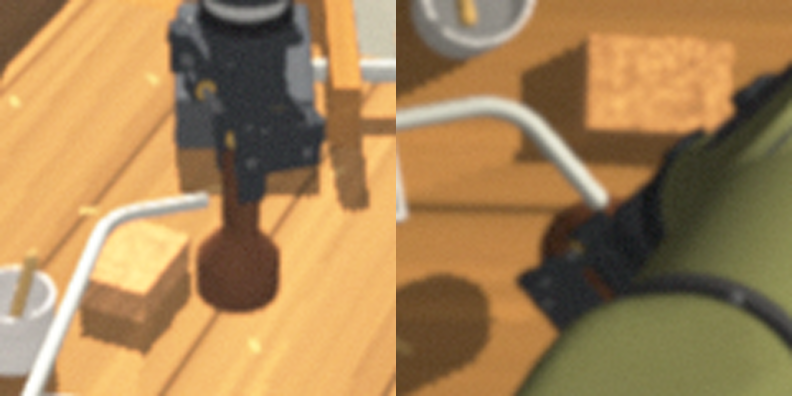

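```bash
python3 -m inch '2.2 0 2 0;2.2 0 5 0;2.2 0 9 0;2.2 0 13 0;2.2 0 17 0;2.2 0 21 0;2.2 0 25 0;2.2 0 29 0;2.2 0 33 0;2.2 0 35 0';python3 look.py b4.png -70,-216,165
```

```text
clock: 18.7
tool_pos: [0.598, -0.244, 0.184]
eef_rot: [0.644, -0.295, 0.287, -0.644]
contact_force: [0.0, 1.1, -2.8]
opening: 0.408
t 18.7 p [ 598. -244.  184.] xyaw -48.7 ydir [-0.01   0.004 -1.   ] F [ 0.   1.1 -2.8] Mo [-0.05 -0.03 -0.03] op 0.408 q [ 0.08  0.84  0.46  1.57 -0.46  0.86 -0.13]
TCP in stand mm [ -64.3 -212.3  184. ] toolx rel stand -59.8
```

View pics/b4.png

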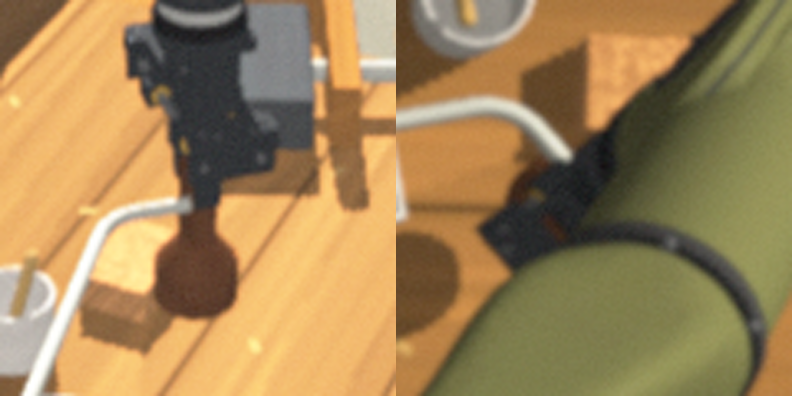

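```bash
python3 - <<'E'
from fit import *
sd=np.load("stand.npy")
S={n:snap(n) for n in("side","top")}
for n in S:
    for d in r.trace(n,"oil_pot")[:1]:
        ys,xs=np.nonzero(d["region"]); print(n,d["p"],xs.min(),xs.max(),ys.min(),ys.max(), d["region"].sum())
    for d in r.tip_of(n,"oil_pot")[:1]: 
        p=onplane(S[n],np.array(d["centre"])[::-1],0); print(p, to_w([0,0,-sd[2]],p-[sd[0],sd[1],0]))
im=S["top"]["frame"][110:210,390:490,::-1]; im2=S["side"]["frame"][140:240,230:330,::-1]
cv2.imwrite("pics/pot.png",cv2.resize(np.hstack([im,im2]),None,fx=4,fy=4))
# waypoints
s,M=st(); p=s["tool_pos"]; z=p[2]; a0=np.arctan2(M[1,0],M[0,0])
def wp(x,y,rel):
    w=to_w(sd,[x/1000,y/1000,z])[0]; d=M.T@(w-p)*1000
    return f"{d[0]:.1f} {d[1]:.1f} {d[2]:.1f} spin {-(np.degrees(sd[2]+np.radians(rel)-a0)):.1f}"
for x,y in ((-55,-207.5),(-40,-199),(-22.5,-189)): print(wp(x,y,-60))
for t in (50,40,30,20,10,0): 
    c=np.radians(t); print(t,wp(-45+45*np.cos(c),-150-45*np.sin(c),-t))
for y in (-120,80): print(y,wp(0,y,0))
E
```

```text
[ 0.748235  -0.2146751  0.       ] [[ 0.0887726  -0.21256904  0.        ]]
top 0.94 414 450 128 165 1078
[ 0.74890279 -0.19851753  0.        ] [[ 0.09254969 -0.19684496  0.        ]]
0.4 -0.1 11.4 spin 0.1
0.5 -0.2 28.7 spin 0.1
0.7 -0.3 48.8 spin 0.1
50 -0.0 -0.3 56.7 spin -9.9
40 -2.0 -0.3 64.3 spin -19.9
30 -5.3 -0.3 71.4 spin -29.9
20 -9.8 -0.3 77.8 spin -39.9
10 -15.3 -0.3 83.4 spin -49.9
0 -21.8 -0.3 87.9 spin -59.9
-120 -47.7 -0.1 102.9 spin -59.9
80 -220.7 1.1 203.3 spin -59.9
```

View pics/pot.png

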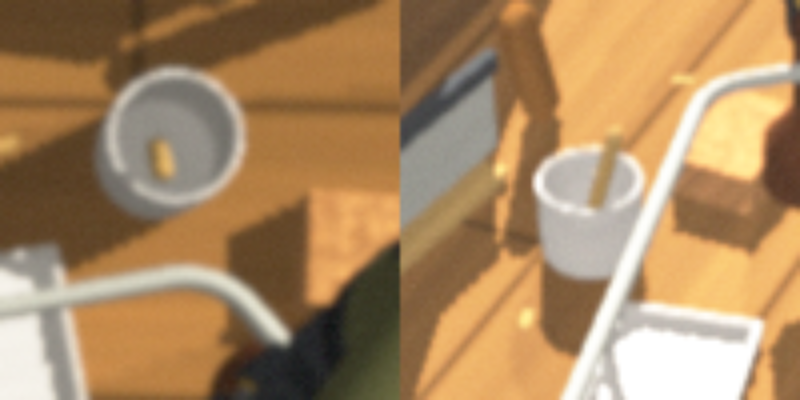

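```bash
python3 -m inch '0 0 5 0;0 0 10 0;0 0 16 0;0.5 0 22 0;.5 0 28 0;.5 0 34 0;.7 0 40 0;.7 0 46 0;.7 0 48.8 0;.7 0 48.8 0'; cat > wp.py <<'E'
from fit import *
import sys
sd=np.load("stand.npy"); stt()
s,M=st(); p=s["tool_pos"]; z=p[2] if len(sys.argv)<2 else float(sys.argv[1])/1000; a0=np.arctan2(M[1,0],M[0,0])
q=to_w([0,0,-sd[2]],p-[sd[0],sd[1],0])[0]*1000
print("stand",q.round(1),round(np.degrees(a0-sd[2]),1))
def wp(x,y,rel):
    w=to_w(sd,[x/1000,y/1000,z])[0]; d=M.T@(w-p)*1000
    return f"{d[0]:.1f} {d[1]:.1f} {d[2]:.1f} {-(np.degrees(sd[2]+np.radians(rel)-a0)):.1f}"
print("end lead",wp(-22.5,-189,-60))
for t in (55,50,45,40,35,30,25,20,15,10,5,0):
    c=np.radians(t); print(t,wp(-45+45*np.cos(c),-150-45*np.sin(c),-t))
for y in (-120,-80,0,80): print(y,wp(0,y,0))
E
python3 wp.py
```

```text
clock: 20.1
tool_pos: [0.6351, -0.2123, 0.1837]
eef_rot: [0.644, -0.295, 0.287, -0.644]
contact_force: [0.8, 0.2, -2.4]
opening: 0.405
t 20.1 p [ 635.1 -212.3  183.7] xyaw -48.7 ydir [-0.01   0.004 -1.   ] F [ 0.8  0.2 -2.4] Mo [ 0.05 -0.03  0.02] op 0.405 q [ 0.02  0.88  0.48  1.49 -0.46  0.91 -0.21]
stand [ -21.8 -188.4  183.7] -59.8
end lead 0.2 0.0 -0.9 0.2
55 0.0 -0.0 3.0 -4.8
50 -0.5 -0.0 6.9 -9.8
45 -1.3 -0.0 10.7 -14.8
40 -2.5 -0.0 14.5 -19.8
35 -4.0 -0.1 18.1 -24.8
30 -5.8 -0.1 21.6 -29.8
25 -7.9 -0.0 24.9 -34.8
20 -10.2 -0.0 28.1 -39.8
15 -12.9 -0.0 31.0 -44.8
10 -15.8 -0.0 33.6 -49.8
5 -18.9 0.0 36.0 -54.8
0 -22.2 0.0 38.1 -59.8
-120 -48.1 0.2 53.2 -59.8
-80 -82.7 0.5 73.3 -59.8
0 -151.8 1.0 113.6 -59.8
80 -221.0 1.5 153.8 -59.8
```

```bash
python3 -m inch '0 0 3 -4.8;-.5 0 6.9 -9.8;-1.3 0 10.7 -14.8;-2.5 0 14.5 -19.8;-4 0 18.1 -24.8;-5.8 0 21.6 -29.8;-5.8 0 21.6 -29.8'; python3 wp.py
```

```text
clock: 20.8
tool_pos: [0.647, -0.194, 0.1838]
eef_rot: [-0.697, 0.12, -0.112, 0.699]
contact_force: [-1.0, 0.8, -1.9]
opening: 0.408
t 20.8 p [ 647.  -194.   183.8] xyaw -18.9 ydir [-0.011  0.005 -1.   ] F [-1.   0.8 -1.9] Mo [-0.02 -0.08  0.02] op 0.408 q [ 0.06  0.86  0.33  1.46 -0.33  0.89  0.17]
stand [  -6.6 -172.7  183.8] -30.0
end lead -5.6 0.0 -22.1 30.0
55 -3.8 0.0 -18.6 25.0
50 -2.3 0.0 -15.0 20.0
45 -1.2 0.0 -11.2 15.0
40 -0.3 -0.0 -7.4 10.0
35 0.2 -0.0 -3.5 5.0
30 0.4 -0.0 0.4 -0.0
25 0.2 0.0 4.4 -5.0
20 -0.3 0.0 8.2 -10.0
15 -1.2 0.0 12.1 -15.0
10 -2.4 0.0 15.8 -20.0
5 -3.9 0.1 19.5 -25.0
0 -5.7 0.1 22.9 -30.0
-120 -20.7 0.3 48.9 -30.0
-80 -40.7 0.5 83.5 -30.0
0 -80.7 1.1 152.8 -30.0
80 -120.8 1.6 222.1 -30.0
```

```bash
python3 -m inch '.2 0 4.4 -5;-.3 0 8.2 -10;-1.2 0 12.1 -15;-2.4 0 15.8 -20;-3.9 0 19.5 -25;-5.7 0 22.9 -30;-10 0 30 -30;-20.7 0 48.9 -30;-20.7 0 48.9 -30'; python3 wp.py|grep -v '^[0-9]. '
```

```text
clock: 21.7
tool_pos: [0.643, -0.1369, 0.1838]
eef_rot: [-0.701, -0.065, 0.072, 0.707]
contact_force: [0.6, 0.9, -2.8]
opening: 0.409
t 21.7 p [ 643.  -136.9  183.8] xyaw 11.1 ydir [-0.012  0.008 -1.   ] F [ 0.6  0.9 -2.8] Mo [ 0.03 -0.13 -0.03] op 0.409 q [ 0.04  0.82  0.19  1.52 -0.19  0.84  0.5 ]
stand [   0.6 -116.   183.8] -0.0
end lead -23.1 -0.5 -73.0 60.0
5 -0.7 -0.4 -38.0 5.0
0 -0.6 -0.3 -34.0 -0.0
-120 -0.6 -0.0 -4.0 -0.0
-80 -0.6 0.4 36.0 -0.0
0 -0.6 1.2 116.0 -0.0
```

```bash
python3 -m inch '-.6 0 15 0;-.6 0 40 0;-.6 1 65 0;-.6 1 90 0;-.6 1 115 0;-.6 1 140 0;-.6 1 165 0;-.6 2 185 0;-.6 2 196 0;-.6 2 196 0'; python3 -m inch '0 0 0 0;0 2 0 0;0 4 0 0;0 4 0 0'; python3 look.py b5.png 0,80,120
```

```text
clock: 22.7
tool_pos: [0.6047, 0.0529, 0.1832]
eef_rot: [-0.702, -0.065, 0.073, 0.706]
contact_force: [0.8, 0.1, -1.5]
opening: 0.407
clock: 23.1
tool_pos: [0.6049, 0.05, 0.1788]
eef_rot: [-0.702, -0.064, 0.072, 0.705]
contact_force: [0.1, -0.4, -1.8]
opening: 0.406
t 23.1 p [604.9  50.  178.8] xyaw 11.0 ydir [-0.011  0.004 -1.   ] F [ 0.1 -0.4 -1.8] Mo [-0.03 -0.13  0.  ] op 0.406 q [-0.28  0.76  0.22  1.69 -0.23  0.72  0.25]
TCP in stand mm [ -0.8  74.8 178.8] toolx rel stand -0.1
```

View pics/b5.png

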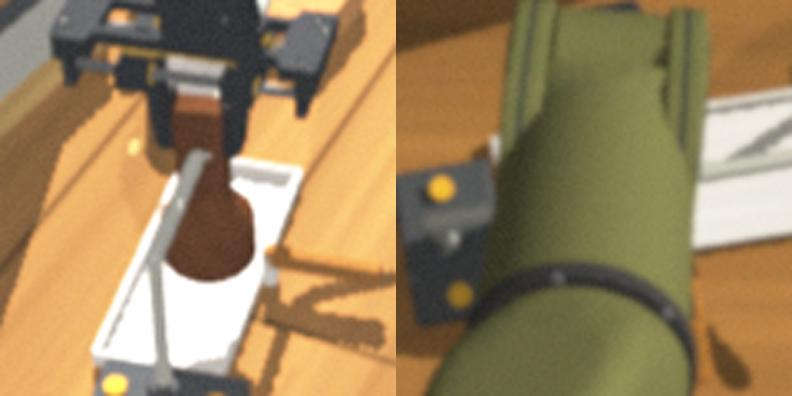

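```bash
python3 -m inch '1 0 3 0;1 1 7 0;1 1.5 8 0;1 2 8 0;1 2 8 0'; python3 look.py b5.png 0,80,120 | cut -c1-200; python3 -m inch '0 0 0 0;0 0 0 0;0 0 0 0;0 0 0 0;0 0 0 0' -0.1;python3 -m inch '0 0 0 0;0 0 0 0;0 0 0 0;0 0 0 0;0 0 0 0' 0.6; python3 look.py b6.png 0,80,120
```

```text
clock: 23.7
tool_pos: [0.6045, 0.0598, 0.1776]
eef_rot: [-0.702, -0.065, 0.072, 0.706]
contact_force: [-0.1, 1.0, 0.6]
opening: 0.41
t 23.7 p [604.5  59.8 177.6] xyaw 11.1 ydir [-0.01   0.005 -1.   ] F [-0.1  1.   0.6] Mo [ 0.23 -0.03 -0.06] op 0.41 q [-0.29  0.77  0.22  1.69 -0.24  0.72  0.24]
TCP in stand mm [  0.8  84.5 177.6] toolx rel stand -0.0
clock: 24.3
tool_pos: [0.6045, 0.0588, 0.1772]
eef_rot: [-0.702, -0.065, 0.072, 0.705]
contact_force: [0.2, -0.1, -0.5]
opening: 0.449
clock: 24.8
tool_pos: [0.6044, 0.059, 0.1773]
eef_rot: [-0.702, -0.065, 0.072, 0.706]
contact_force: [0.0, 0.3, -0.7]
opening: 0.802
t 24.8 p [604.4  59.  177.3] xyaw 11.1 ydir [-0.011  0.004 -1.   ] F [ 0.   0.3 -0.7] Mo [-0.03 -0.08 -0.  ] op 0.802 q [-0.29  0.77  0.22  1.69 -0.24  0.72  0.24]
TCP in stand mm [  0.5  83.8 177.3] toolx rel stand -0.1
```

View pics/b6.png

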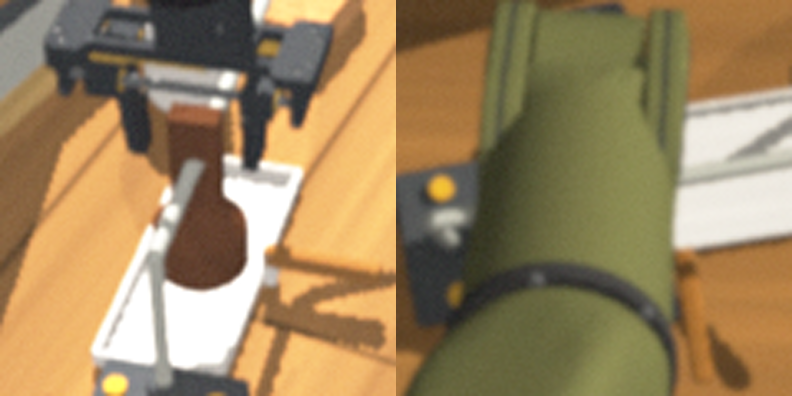

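```bash
python3 -m inch '0 -30 0 0;0 -60 0 0;0 -90 0 0;-50 -90 -50 0;-80 -90 -100 0;-110 -90 -150 0;-140 -90 -200 0;-140 -90 -250 0;-140 -90 -300 0;-140 -90 -300 0' 1; python3 see.py;python3 look.py b7.png 0,60,120
```

```text
clock: 25.9
tool_pos: [0.5249, -0.266, 0.2672]
eef_rot: [-0.703, -0.064, 0.071, 0.705]
contact_force: [0.4, -0.5, -0.7]
opening: 1.002
t 25.9 p [ 524.9 -266.   267.2] xyaw 11.0 ydir [-0.01   0.003 -1.   ] F [ 0.4 -0.5 -0.7] Mo [-0.08 -0.1   0.02] op 1.002 q [ 0.26  0.63  0.23  1.66 -0.17  0.88  0.74]
t 26.1 p [ 525.2 -263.5  266.6] xyaw 11.0 ydir [-0.011  0.004 -1.   ] F [ 0.3  0.4 -0.2] Mo [ 0.03 -0.12  0.02] op 1.0 q [ 0.26  0.63  0.22  1.66 -0.17  0.88  0.74]
TCP in stand mm [-139.4 -217.4  266.6] toolx rel stand -0.2Traceback (most recent call last):
  File "see.py", line 5, in <module>
    B=tray(S); print("tray",np.round(B[0],4),"rel stand mm",np.round((to_w([0,0,-sd[2]],[B[0][0]-sd[0],B[0][1]-sd[1],0])[0]*1000),1),np.degrees(B[0][2]-sd[2]).round(2),B[1:])
  File "fit.py", line 32, in tray
    uv=np.array(L[0]["centre"])[::-1]; p=onplane(S[n],uv,0.01)
                ~^^^
IndexError: list index out of range
```

View pics/b7.png

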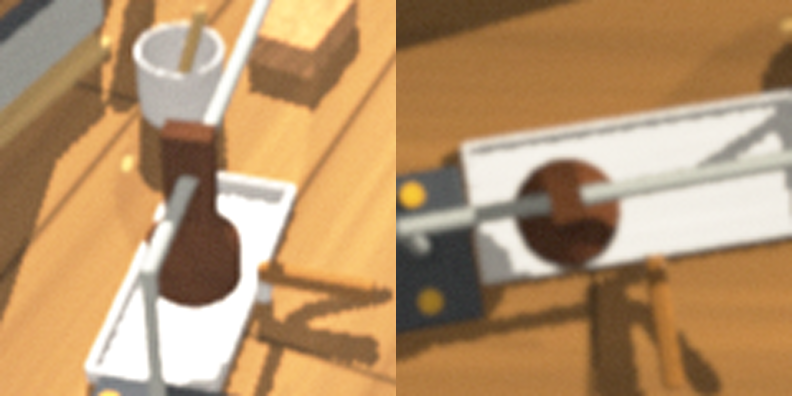

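```bash
cat > tr.py <<'E'
from fit import *
sd=np.load("stand.npy"); stt()
S={n:snap(n) for n in("side","top")}
V=[]
# white-ish pixels near stand, handle-free rectangle fit; occluded parts ignored
for n in S:
    f=cv2.cvtColor(S[n]["frame"],cv2.COLOR_RGB2HSV); u=proj(S[n],to_w(sd,[[0,0,0]]))[0]
    m=((f[:,:,1]<70)&(f[:,:,2]>130)).astype(float)
    V.append((n,S[n],m,[tuple(np.round(d["centre"])) + (round(d["p"],2),int(d["region"].sum())) for d in r.trace(n,"tray")]))
    print(V[-1][3])
T=V[1]; s,m=T[1],T[2]
# score: white inside - white outside (top view only), window near
w=np.zeros((480,640)); u=proj(s,to_w(sd,[0,0,0]))[0].astype(int); w[u[1]-75:u[1]+75,u[0]-95:u[0]+95]=1
f=lambda q:(np.abs(mask(s,TRAY[:1],q)-m)*w).sum()
best=None
for dx in(-.03,0,.03):
  for dy in(-.03,0,.03):
    for a in(-.1,.1):
      x=sd+[dx,dy,a]; sim=np.array([x]+[x+np.eye(3)[i]*(.01,.01,.06)[i] for i in range(3)])
      o=minimize(f,x,method="Nelder-Mead",options=dict(initial_simplex=sim,xatol=1e-4,fatol=.1))
      if best is None or o.fun<best.fun: best=o
q=best.x; print("tray",q.round(4),best.fun,"rel mm",(to_w([0,0,-sd[2]],[q[0]-sd[0],q[1]-sd[1],0])[0]*1000).round(1),"deg",np.degrees(q[2]-sd[2]).round(2))
np.save("tray.npy",q)
o=[]
for n in S:
    im=S[n]["frame"][:,:,::-1].copy()
    for P in TRAY:
        h=cv2.convexHull(proj(S[n],to_w(q,P)).astype(np.float32)); cv2.polylines(im,[np.round(h*16).astype(int)],True,(0,0,255),1,shift=4)
    u=proj(S[n],to_w(sd,[-.03,0,.05]))[0].astype(int)
    o.append(cv2.resize(im[u[1]-80:u[1]+80,u[0]-80:u[0]+80],None,fx=2.5,fy=2.5,interpolation=cv2.INTER_CUBIC))
cv2.imwrite("pics/tr2.png",np.hstack(o))
E
python3 tr.py
```

```text
t 26.2 p [ 525.9 -260.8  266.6] xyaw 11.2 ydir [-0.011  0.006 -1.   ] F [ 0.2  0.4 -0.8] Mo [-0.01 -0.1  -0.01] op 1.0 q [ 0.25  0.63  0.22  1.66 -0.17  0.88  0.74]
[(np.float64(259.0), np.float64(292.0), 0.61, 1668), (np.float64(293.0), np.float64(275.0), 0.35, 1780)]
[(np.float64(196.0), np.float64(350.0), 0.97, 3478)]
tray [0.6329 0.0057 0.1725] 2083.0039215686274 rel mm [18.2 26.   0. ] deg -1.25
```

View pics/tr2.png

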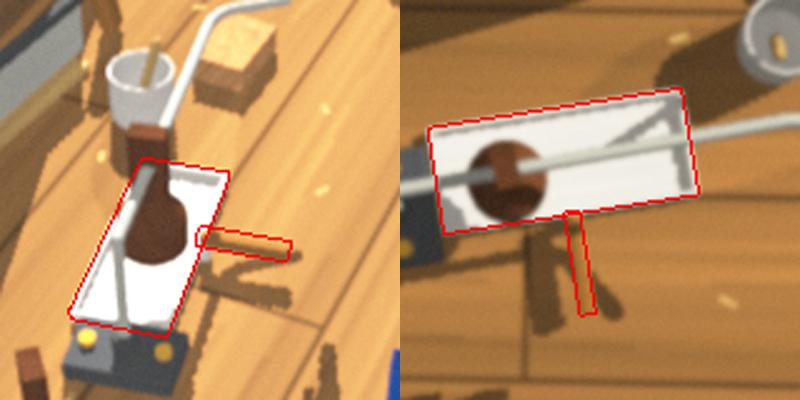

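```bash
python3 - <<'E'
from h import *
q=np.load("tray.npy"); w=to_w(q,[-.115,0,0])[0]; print(w)
go(w[0]-.02,w[1],.2,q[2]-np.pi/2)
E
```

```text
[ 0.51958822 -0.01401489  0.        ]
shift 22.8 68.3 247.1  spin -88.7 or 91.3
```

```bash
python3 -m inch '0 0 25 8.5;0 0 50 17;0 0 75 25.5;5 0 100 34;10 0 130 42.5;15 0 160 51;20 0 190 59.5;22.8 0 220 68;22.8 0 247 76.5;22.8 0 247 85' 1;  python3 - <<'E'
from h import *
stt()
q=np.load("tray.npy"); w=to_w(q,[-.115,0,0])[0]
go(w[0],w[1],.018,q[2]-np.pi/2)
E
```

```text
clock: 27.4
tool_pos: [0.4998, -0.0103, 0.2676]
eef_rot: [0.566, -0.43, 0.419, -0.565]
contact_force: [0.2, -0.1, 0.3]
opening: 0.999
t 27.4 p [499.8 -10.3 267.6] xyaw -73.8 ydir [-0.012  0.007 -1.   ] F [ 0.2 -0.1  0.3] Mo [-0.02 -0.02 -0.  ] op 0.999 q [-0.5   0.6   0.71  1.93 -0.53  0.83 -0.78]
shift 11.7 249.3 20.4  spin 6.3 or -173.7
```

```bash
python3 -m inch '10 0 20 6.3;10 40 20 6.3;10 85 20 6.3;10 130 20 6.3;10 170 20 6.3;10 170 20 6.3' 1;  python3 - <<'E'
from h import *
stt()
q=np.load("tray.npy"); w=to_w(q,[-.115,0,0])[0]
go(w[0],w[1],.018,q[2]-np.pi/2)
E
python3 look.py c1.png -95,30,40
```

```text
clock: 28.0
tool_pos: [0.5176, -0.0176, 0.0942]
eef_rot: [0.544, -0.462, 0.449, -0.538]
contact_force: [-0.2, 0.3, 0.4]
opening: 0.997
t 28.0 p [517.6 -17.6  94.2] xyaw -80.1 ydir [-0.019  0.006 -1.   ] F [-0.2  0.3  0.4] Mo [ 0.06  0.04 -0.05] op 0.997 q [-0.31  0.87  0.46  2.01 -0.83  0.48 -0.63]
shift -2.5 76.1 3.9  spin -0.0 or 180.0
t 28.0 p [517.6 -17.6  94.2] xyaw -80.1 ydir [-0.019  0.006 -1.   ] F [-0.2  0.3  0.4] Mo [ 0.06  0.04 -0.05] op 0.997 q [-0.31  0.87  0.46  2.01 -0.83  0.48 -0.63]
TCP in stand mm [-99.4  25.3  94.2] toolx rel stand -91.3
```

View pics/c1.png

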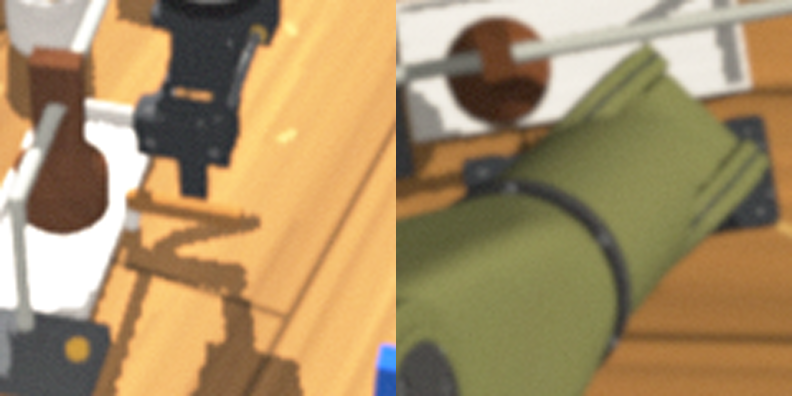

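```bash
python3 -m inch '-2 30 4 0;-2 55 4 0;-2 70 4 0;-2 75 4 0;-2 75 4 0;-2 75 4 0' 1; python3 -m inch '0 0 0 0;0 0 0 0;0 0 0 0;0 0 0 0;0 0 0 0;0 0 0 0;0 0 0 0;0 0 0 0;0 0 0 0;0 0 0 0' -1 40; python3 -m inch '0 0 0 0;0 0 0 0;0 0 0 0;0 0 0 0';  python3 - <<'E'
from h import *
stt()
q=np.load("tray.npy"); sd=np.load("stand.npy")
# desired TCP = current TCP moved rigidly with tray
s,M=st(); p=s["tool_pos"]
loc=to_w([0,0,-q[2]],p-[q[0],q[1],0])[0]; print("loc",loc)
w=to_w(sd,loc)[0]
a0=np.arctan2(M[1,0],M[0,0]); go(w[0],w[1],None,a0+sd[2]-q[2])
E
```

```text
clock: 28.7
tool_pos: [0.5248, -0.0165, 0.0245]
eef_rot: [0.542, -0.458, 0.453, -0.54]
contact_force: [0.2, 0.6, 0.2]
opening: 0.997
clock: 29.7
tool_pos: [0.5234, -0.0158, 0.0228]
eef_rot: [0.542, -0.459, 0.451, -0.54]
contact_force: [-0.2, 0.4, 0.5]
opening: 0.157
clock: 30.1
tool_pos: [0.5235, -0.0161, 0.0228]
eef_rot: [0.542, -0.459, 0.452, -0.54]
contact_force: [0.7, 1.3, 0.1]
opening: 0.153
t 30.1 p [523.5 -16.1  22.8] xyaw -80.2 ydir [-0.011  0.004 -1.   ] F [0.7 1.3 0.1] Mo [0.29 0.05 0.12] op 0.153 q [-0.23  0.97  0.29  2.01 -0.92  0.31 -0.56]
loc [-0.11153784 -0.00273456  0.02276527]
shift 28.8 -0.0 -17.5  spin -1.3 or 178.7
```

```bash
python3 -m inch '5 0 -4 -.3;11 0 -7 -.6;17 0 -11 -1;23 0 -15 -1.3;27 0 -17.5 -1.3;27 0 -17.5 -1.3;27 0 -17.5 -1.3;27 0 -17.5 -1.3'; python3 tr.py
```

```text
clock: 30.9
tool_pos: [0.5107, -0.0461, 0.0228]
eef_rot: [0.547, -0.453, 0.446, -0.544]
contact_force: [-0.8, -0.8, -1.0]
opening: 0.156
t 30.9 p [510.7 -46.1  22.8] xyaw -79.0 ydir [-0.011  0.003 -1.   ] F [-0.8 -0.8 -1. ] Mo [-0.15  0.18 -0.08] op 0.156 q [-0.15  0.96  0.25  2.04 -0.91  0.27 -0.49]
[(np.float64(251.0), np.float64(299.0), 0.61, 1757)]
[(np.float64(202.0), np.float64(366.0), 0.73, 2896)]
tray [ 0.6204 -0.026   0.2023] 2125.9058823529413 rel mm [-0.2 -2.7  0. ] deg 0.45
```

View pics/tr2.png

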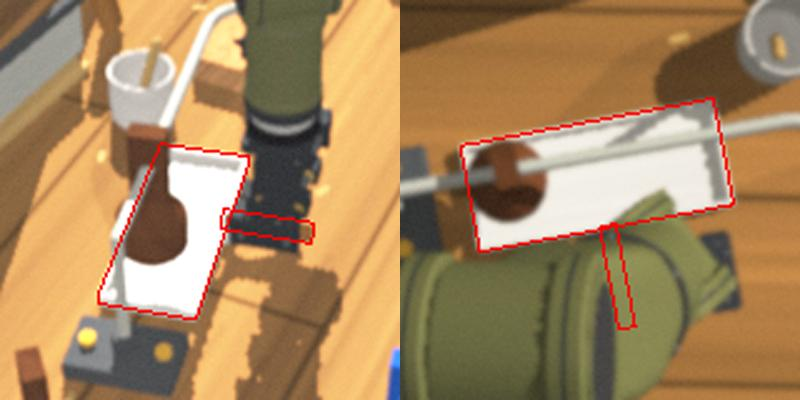

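```bash
python3 -m inch '-1 0 0 0.2;-2.5 0 0 .4;-2.5 0 0 .4;-2.5 0 0 .4'; python3 -m inch '0 0 0 0;0 0 0 0;0 0 0 0;0 0 0 0;0 0 0 0;0 0 0 0' 1;python3 -m inch '0 -20 0 0;0 -50 0 0;0 -95 0 0;0 -140 0 0;0 -180 0 0;0 -220 -30 0;50 -220 -60 0;100 -220 -60 0;150 -220 -60 0;150 -220 -60 0'; python3 tr.py; python3 see.py
```

```text
clock: 31.5
tool_pos: [0.5107, -0.0432, 0.0228]
eef_rot: [0.546, -0.455, 0.447, -0.543]
contact_force: [0.4, 0.3, -1.2]
opening: 0.153
clock: 32.1
tool_pos: [0.5104, -0.0435, 0.0229]
eef_rot: [0.546, -0.455, 0.447, -0.543]
contact_force: [-0.2, -0.2, -0.0]
opening: 0.672
clock: 33.1
tool_pos: [0.4813, -0.2101, 0.2436]
eef_rot: [0.545, -0.455, 0.452, -0.54]
contact_force: [-0.5, -0.6, 0.4]
opening: 0.999
t 33.1 p [ 481.3 -210.1  243.6] xyaw -79.8 ydir [-0.008 -0.002 -1.   ] F [-0.5 -0.6  0.4] Mo [0.08 0.02 0.07] op 0.999 q [-0.07  0.66  0.67  1.89 -0.55  0.8  -0.49]
[(np.float64(248.0), np.float64(301.0), 0.78, 1998)]
[(np.float64(205.0), np.float64(367.0), 0.91, 3381)]
tray [ 0.6199 -0.0243  0.193 ] 1959.8117647058825 rel mm [-0.4 -1.   0. ] deg -0.08
t 33.3 p [ 481.2 -201.2  242. ] xyaw -79.3 ydir [-0.012  0.006 -1.   ] F [ 0.1  0.2 -0.3] Mo [0.08 0.01 0.01] op 0.999 q [-0.08  0.66  0.67  1.89 -0.55  0.8  -0.5 ]
tray [ 0.6196 -0.0246  0.1955] rel stand mm [-0.7 -1.2  0. ] 0.06 (np.float64(2511.290196078431), [np.float64(1912.0), np.float64(3493.0)])
mallet [0.5921 0.3022 0.7426] 42.54972272669809 (np.float64(211.81960784313728), [np.float64(1161.0), np.float64(862.0)]) [(43, 212), (42, 212), (42, 212), (42, 213), (34, 224), (126, 401)]
mallet [0.4091 0.3043 1.165 ] 66.74783825035456 (np.float64(136.93725490196078), [np.float64(1537.0), np.float64(919.0)]) [(67, 137), (68, 138), (65, 139), (120, 204), (121, 205), (166, 242)]
3 3
top only [0.59  0.299 0.04 ]
top only [0.408 0.301 0.04 ]
top only [0.607 0.056 0.04 ]
```

```bash
python3 - <<'E'
from h import *
go(.409,.304,.2,np.radians(-25)); 
E
```

```text
shift -510.0 45.5 23.7  spin -54.2 or 125.8
```

```bash
python3 -m inch '-50 0 0 -5;-100 0 0 -10;-150 0 0 -15;-200 0 0 -21;-250 0 5 -27;-300 0 10 -33;-350 0 15 -39;-400 0 20 -45;-450 0 23.7 -50;-500 10 23.7 -54.2' 1;  python3 -m inch '0 0 0 0;0 20 0 0;0 20 0 0;0 20 0 0'; python3 look.py d1.png 170,330,110; python3 - <<'E'
from h import *
go(.409,.304,.115,np.radians(-25)); 
E
```

```text
clock: 34.6
tool_pos: [0.4127, 0.2938, 0.2365]
eef_rot: [-0.689, 0.155, -0.149, 0.692]
contact_force: [1.6, 0.3, -0.1]
opening: 1.004
clock: 35.0
tool_pos: [0.4121, 0.2904, 0.2157]
eef_rot: [-0.69, 0.158, -0.15, 0.69]
contact_force: [0.2, -0.0, -0.7]
opening: 1.0
t 35.0 p [412.1 290.4 215.7] xyaw -25.2 ydir [-0.011  0.003 -1.   ] F [ 0.2 -0.  -0.7] Mo [ 0.02 -0.03 -0.04] op 1.0 q [-0.98  0.63  0.46  1.97 -0.46  0.65 -0.67]
TCP in stand mm [-143.5  347.9  215.7] toolx rel stand -36.3
shift -8.0 101.4 10.6  spin -0.2 or 179.8
```

```bash
python3 - <<'E'
from fit import *
S=snap("side"); cv2.imwrite("pics/d1.png",cv2.resize(S["frame"][220:440,180:440,::-1],None,fx=3,fy=2.7))
E
```

```text
(no output)
```

View pics/d1.png

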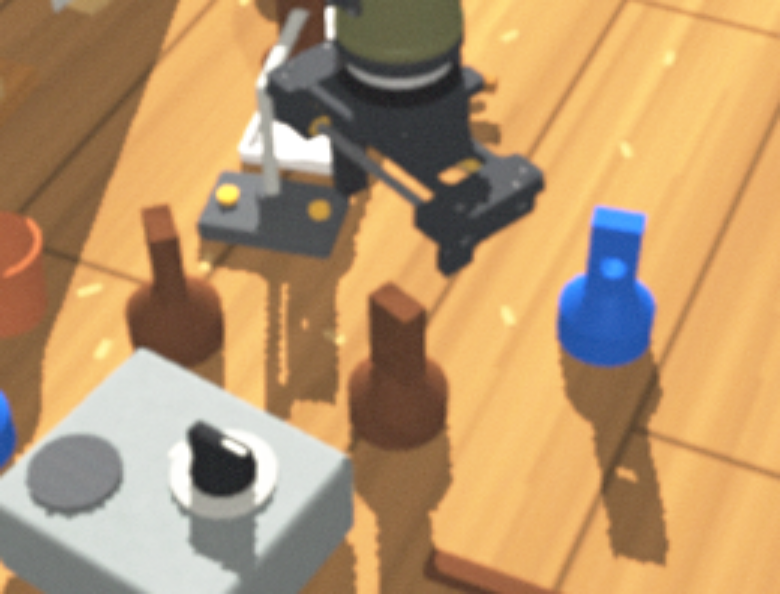

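```bash
python3 -m inch '-8 0 10.6 0;-8 10 10.6 0;-8 30 10.6 0;-8 50 10.6 0;-8 70 10.6 0;-8 90 10.6 0;-8 100 10.6 0;-8 101 10.6 0;-8 101 10.6 0' 1;  python3 - <<'E'
from fit import *
S=snap("side"); cv2.imwrite("pics/d2.png",cv2.resize(S["frame"][220:440,180:440,::-1],None,fx=3,fy=2.7))
stt();go(.409,.304,.115,np.radians(-25))
E
```

```text
clock: 36.05
tool_pos: [0.4086, 0.3045, 0.1148]
eef_rot: [-0.69, 0.158, -0.15, 0.691]
contact_force: [0.1, 0.3, 1.0]
opening: 0.998
t 36.1 p [408.8 304.6 115.2] xyaw -25.1 ydir [-0.01   0.005 -1.   ] F [ 0.4 -0.4 -0. ] Mo [-0.   -0.09  0.01] op 1.003 q [-0.9   0.79  0.3   2.03 -0.58  0.41 -0.59]
shift 0.4 0.2 -0.5  spin -0.1 or 179.9
```

View pics/d2.png

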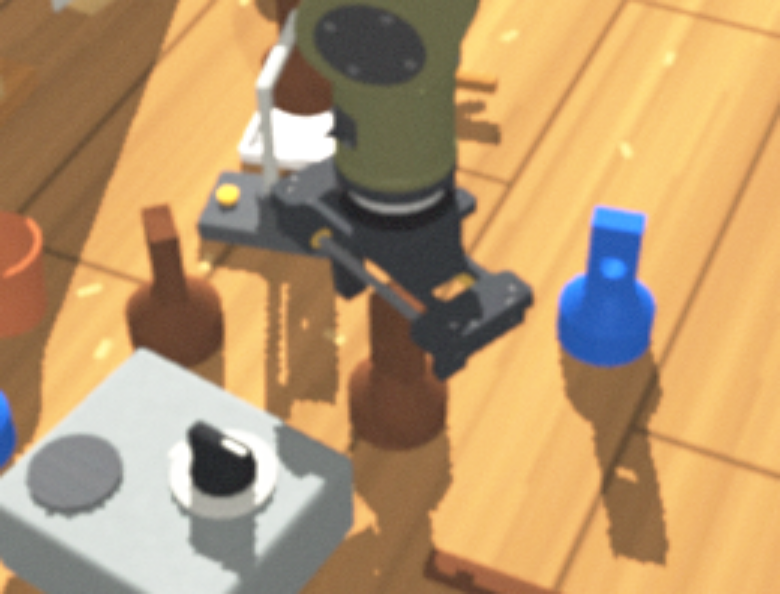

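```bash
python3 -m inch '0 0 0 0;0 0 0 0;0 0 0 0;0 0 0 0;0 0 0 0;0 0 0 0;0 0 0 0;0 0 0 0;0 0 0 0;0 0 0 0' -1 50; python3 - <<'E'
from fit import *
stt()
E
python3 -m inch '0 -10 0 0;0 -20 0 0;0 -30 0 0;0 -45 0 0;0 -60 0 0;0 -69 0 0;0 -69 0 0;0 -69 0 0'; python3 - <<'E'
from fit import *
stt()
go(.46,0,.184,np.radians(41.1-90))
go(.46,-.24,.184,np.radians(41.1-90))
E
```

```text
clock: 37.1
tool_pos: [0.4084, 0.3044, 0.1147]
eef_rot: [-0.69, 0.158, -0.15, 0.691]
contact_force: [-0.5, -0.2, 0.5]
opening: 0.403
t 37.1 p [408.4 304.4 114.7] xyaw -25.1 ydir [-0.011  0.004 -1.   ] F [-0.5 -0.2  0.5] Mo [ 0.01 -0.03  0.05] op 0.403 q [-0.9   0.79  0.3   2.03 -0.58  0.41 -0.59]
clock: 37.9
tool_pos: [0.4089, 0.3041, 0.1837]
eef_rot: [-0.69, 0.158, -0.15, 0.691]
contact_force: [-0.5, -0.3, -3.6]
opening: 0.406
t 37.9 p [408.9 304.1 183.7] xyaw -25.1 ydir [-0.011  0.004 -1.   ] F [-0.5 -0.3 -3.6] Mo [-0.07 -0.01  0.05] op 0.406 q [-0.97  0.68  0.42  1.99 -0.5   0.58 -0.65]
shift 175.2 -2.1 -253.7  spin 23.8 or -156.2
shift 277.0 -3.1 -471.1  spin 23.8 or -156.2
```

```bash
python3 -m inch '14 0 -20 0;32 0 -46 3;54 0 -78 6;78 0 -112 9;102 0 -147 12;126 0 -182 15;150 0 -217 18;175 -2 -254 21;190 -2 -290 23.8;206 -2 -325 23.8'; python3 - <<'E'
from fit import *
stt()
go(.46,-.24,.182,np.radians(41.1-90))
E
```

```text
clock: 38.9
tool_pos: [0.4572, -0.0794, 0.183]
eef_rot: [0.644, -0.298, 0.289, -0.643]
contact_force: [0.4, 0.4, -3.5]
opening: 0.405
t 38.9 p [457.2 -79.4 183. ] xyaw -49.0 ydir [-0.012  0.004 -1.   ] F [ 0.4  0.4 -3.5] Mo [-0.06 -0.06 -0.01] op 0.405 q [-0.17  0.64  0.4   2.11 -0.51  0.5  -0.24]
shift 123.1 0.4 -103.2  spin -0.1 or 179.9
```

```bash
python3 -m inch '25 0 -21 0;50 0 -42 0;75 0 -63 0;100 0 -84 0;123 0 -103 0;150 0 -103 0;180 0 -100 0;205 0 -95 0;213 0 -80 0;213 0 -60 0'; python3 - <<'E'
from fit import *
stt()
go(.569,-.2697,.1817,np.radians(41.1-90))
E
```

```text
clock: 39.9
tool_pos: [0.5522, -0.2798, 0.1807]
eef_rot: [0.644, -0.298, 0.29, -0.642]
contact_force: [0.2, 1.3, -3.5]
opening: 0.407
t 39.9 p [ 552.2 -279.8  180.7] xyaw -49.1 ydir [-0.012  0.003 -1.   ] F [ 0.2  1.3 -3.5] Mo [ 0.01 -0.06  0.01] op 0.407 q [ 0.17  0.8   0.41  1.65 -0.42  0.78 -0.08]
shift 3.4 -1.1 19.3  spin -0.2 or 179.8
```

```bash
python3 -m inch '3.4 -1 8 0;3.4 -1 16 0;3.4 -1 19 0;3.4 -1 19 0;3.4 -1 19 0'; python3 look.py d3.png -70,-216,165;  python3 wp.py 181.7 | head -3;  python3 - <<'E'
from fit import *
go(.569,-.2697,.1817,np.radians(41.1-90))
E
```

```text
clock: 40.4
tool_pos: [0.5682, -0.2683, 0.1828]
eef_rot: [0.644, -0.297, 0.289, -0.643]
contact_force: [-0.0, -1.5, -3.8]
opening: 0.404
t 40.4 p [ 568.2 -268.3  182.8] xyaw -49.0 ydir [-0.011  0.004 -1.   ] F [-0.  -1.5 -3.8] Mo [-0.05 -0.04  0.01] op 0.404 q [ 0.15  0.81  0.42  1.62 -0.42  0.81 -0.11]
TCP in stand mm [ -98.2 -230.4  182.8] toolx rel stand -60.1
t 40.5 p [ 568.3 -268.3  182.9] xyaw -49.0 ydir [-0.011  0.004 -1.   ] F [-0.5  0.6 -3.9] Mo [-0.07 -0.01  0.01] op 0.406 q [ 0.15  0.81  0.42  1.62 -0.42  0.81 -0.11]
stand [ -98.1 -230.5  182.9] -60.1
end lead 1.7 0.6 86.2 -0.1
shift 1.5 1.1 -0.4  spin -0.1 or 179.9
```

View pics/d3.png

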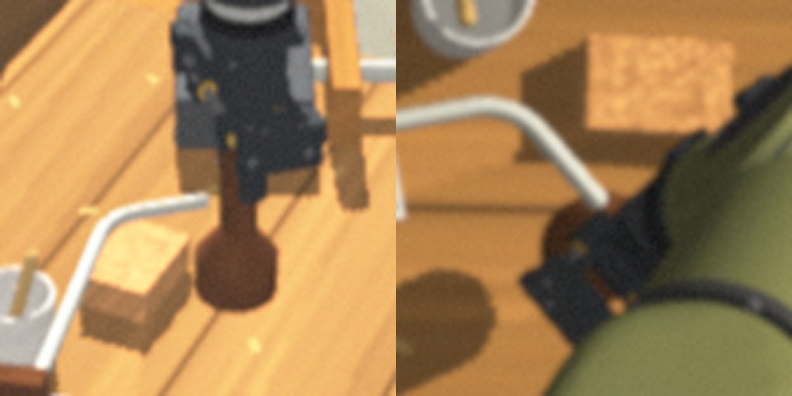

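Same picture as before the first insertion; going on 86 mm.

```bash
python3 -m inch '1.7 .8 3 0;1.7 .8 6 0;1.7 .8 10 0;1.7 .8 14 0;1.7 .8 18 0;1.7 .8 22 0;1.7 .8 26 0;1.7 .8 30 0;1.7 .8 34 0;1.7 .8 38 0'; python3 wp.py 181.7|head -3;python3 look.py d4.png -70,-216,165
```

```text
clock: 41.5
tool_pos: [0.5991, -0.2438, 0.1817]
eef_rot: [0.644, -0.297, 0.289, -0.643]
contact_force: [0.3, 0.2, -4.4]
opening: 0.401
t 41.5 p [ 599.1 -243.8  181.7] xyaw -48.9 ydir [-0.011  0.004 -1.   ] F [ 0.3  0.2 -4.4] Mo [-0.01 -0.02 -0.01] op 0.401 q [ 0.1   0.84  0.43  1.56 -0.42  0.84 -0.17]
stand [ -63.2 -212.3  181.7] -60.1
end lead 0.1 -0.3 46.9 -0.1
t 41.5 p [ 599.1 -243.8  181.7] xyaw -48.9 ydir [-0.011  0.004 -1.   ] F [ 0.3  0.2 -4.4] Mo [-0.01 -0.02 -0.01] op 0.401 q [ 0.1   0.84  0.43  1.56 -0.42  0.84 -0.17]
TCP in stand mm [ -63.2 -212.3  181.7] toolx rel stand -60.1
```

View pics/d4.png

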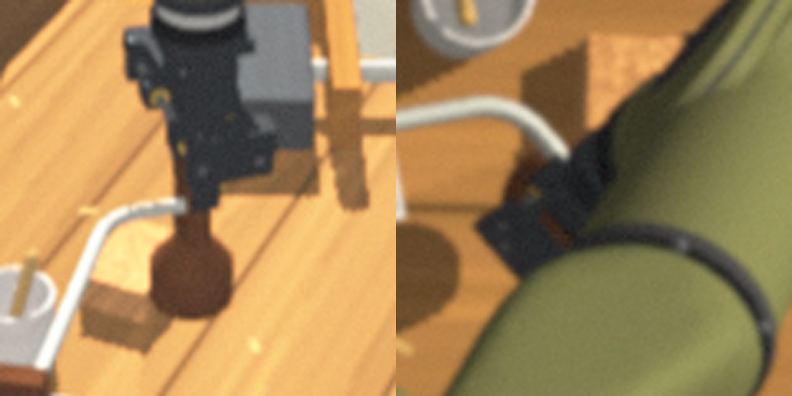

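```bash
python3 -m inch '0 0 5 0;0 0 10 0;0 0 16 0;0 0 22 0;0 0 28 0;0 0 34 0;0 0 40 0;0 0 45 0;0 0 47 0;0 0 47 0'; python3 wp.py 181.7
```

```text
clock: 42.6
tool_pos: [0.6345, -0.2128, 0.1814]
eef_rot: [0.644, -0.297, 0.289, -0.643]
contact_force: [-0.4, 0.0, -3.5]
opening: 0.405
t 42.6 p [ 634.5 -212.8  181.4] xyaw -48.9 ydir [-0.011  0.004 -1.   ] F [-0.4  0.  -3.5] Mo [-0.06 -0.01  0.  ] op 0.405 q [ 0.04  0.87  0.44  1.49 -0.43  0.89 -0.24]
stand [ -22.5 -188.7  181.4] -60.0
end lead 0.2 -0.3 -0.2 -0.0
55 0.0 -0.3 3.8 -5.0
50 -0.5 -0.3 7.6 -10.0
45 -1.3 -0.4 11.5 -15.0
40 -2.5 -0.4 15.2 -20.0
35 -4.0 -0.4 18.9 -25.0
30 -5.8 -0.4 22.3 -30.0
25 -8.0 -0.4 25.6 -35.0
20 -10.3 -0.4 28.8 -40.0
15 -13.0 -0.3 31.7 -45.0
10 -15.9 -0.3 34.3 -50.0
5 -19.0 -0.3 36.7 -55.0
0 -22.3 -0.3 38.8 -60.0
-120 -48.3 -0.1 53.8 -60.0
-80 -83.0 0.1 73.8 -60.0
0 -152.2 0.6 113.7 -60.0
80 -221.5 1.1 153.7 -60.0
```

```bash
python3 -m inch '0 0 3.8 -5;-.5 0 7.6 -10;-1.3 0 11.5 -15;-2.5 0 15.2 -20;-4 0 18.9 -25;-5.8 0 22.3 -30;-8 0 25.6 -35;-10.3 0 28.8 -40;-13 0 31.7 -45;-15.9 0 34.3 -50'; python3 wp.py 181.7|grep -v '^[1-9]. '
```

```text
clock: 43.6
tool_pos: [0.6493, -0.1792, 0.1815]
eef_rot: [-0.706, -0.004, 0.011, 0.708]
contact_force: [0.3, 0.2, -3.8]
opening: 0.406
t 43.6 p [ 649.3 -179.2  181.5] xyaw 1.2 ydir [-0.011  0.003 -1.   ] F [ 0.3  0.2 -3.8] Mo [-0.01 -0.11 -0.01] op 0.406 q [ 0.1   0.84  0.2   1.47 -0.2   0.87  0.39]
stand [  -1.5 -158.6  181.5] -9.9
end lead -15.5 -0.2 -33.5 50.1
5 0.5 -0.2 4.8 -4.9
0 -0.0 -0.2 8.7 -9.9
-120 -5.2 -0.0 38.3 -9.9
-80 -12.1 0.2 77.7 -9.9
0 -25.8 0.6 156.5 -9.9
```

```bash
python3 -m inch '.5 0 4.8 -5;0 0 8.7 -9.9;-1.5 0 18 -9.9;-5.2 0 38.3 -9.9;-9 0 60 -9.9;-12.1 0 77.7 -9.9;-17 0 105 -9.9;-21.5 0.5 130 -9.9;-25.8 0.5 154 -9.9;-25.8 .5 154 -9.9'; python3 -m inch '0 0 0 0;0 2 0 0;0 4 0 0;0 4 0 0'; python3 look.py d5.png 0,20,120;python3 wp.py 177|grep '^0 ' 
```

```text
clock: 44.6
tool_pos: [0.6202, -0.0189, 0.1817]
eef_rot: [-0.7, -0.066, 0.073, 0.707]
contact_force: [0.4, -0.0, -3.5]
opening: 0.404
clock: 45.0
tool_pos: [0.6206, -0.0262, 0.1774]
eef_rot: [-0.702, -0.063, 0.071, 0.706]
contact_force: [0.2, -1.6, -2.2]
opening: 0.408
t 45.0 p [620.6 -26.2 177.4] xyaw 10.9 ydir [-0.011  0.003 -1.   ] F [ 0.2 -1.6 -2.2] Mo [-0.   -0.1   0.08] op 0.408 q [-0.12  0.78  0.17  1.64 -0.18  0.75  0.32]
TCP in stand mm [ -0.   -3.  177.4] toolx rel stand -0.3
0 0.3 -0.2 -147.4 -0.2
0 -0.3 0.7 2.6 -0.2
```

View pics/d5.png

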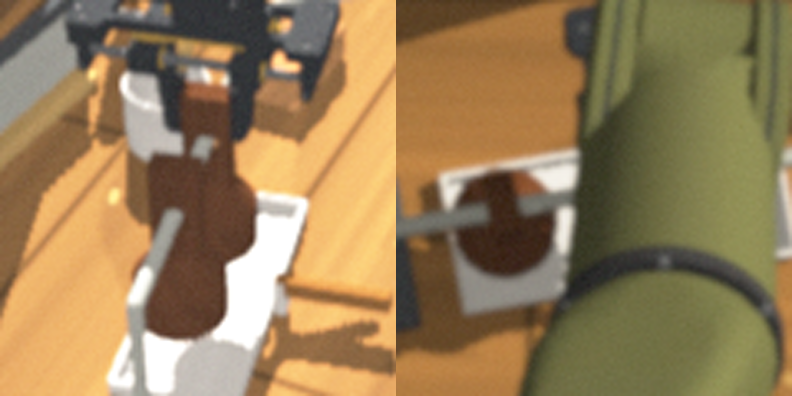

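```bash
python3 -m inch '0 .5 3 0;0 1.2 3 0;0 1.2 3 0;0 1.2 3 0'; python3 -m inch '0 0 0 0;0 0 0 0;0 0 0 0;0 0 0 0;0 0 0 0' -0.1;python3 -m inch '0 0 0 0;0 0 0 0;0 0 0 0;0 0 0 0;0 0 0 0' 0.6;python3 -m inch '0 -30 0 0;0 -60 0 0;0 -90 0 0;-50 -90 -50 0;-80 -90 -100 0;-110 -90 -150 0;-140 -90 -200 0;-140 -90 -220 0;-140 -90 -220 0' 1;python3 tr.py; python3 see.py
```

```text
clock: 45.5
tool_pos: [0.6204, -0.0221, 0.1767]
eef_rot: [-0.702, -0.064, 0.071, 0.706]
contact_force: [0.5, 0.3, -3.1]
opening: 0.402
clock: 46.0
tool_pos: [0.6205, -0.0222, 0.1768]
eef_rot: [-0.702, -0.064, 0.071, 0.706]
contact_force: [0.2, 0.3, -0.1]
opening: 0.447
clock: 46.5
tool_pos: [0.6203, -0.0221, 0.1767]
eef_rot: [-0.702, -0.064, 0.071, 0.706]
contact_force: [-0.7, 0.2, 0.5]
opening: 0.8
clock: 47.4
tool_pos: [0.5226, -0.2727, 0.2672]
eef_rot: [-0.704, -0.06, 0.068, 0.704]
contact_force: [0.5, -0.1, 0.4]
opening: 0.999
t 47.4 p [ 522.6 -272.7  267.2] xyaw 10.4 ydir [-0.011 -0.001 -1.   ] F [ 0.5 -0.1  0.4] Mo [-0.04 -0.08  0.01] op 0.999 q [ 0.3   0.62  0.18  1.66 -0.13  0.88  0.71]
[(np.float64(256.0), np.float64(301.0), 0.61, 1575)]
[(np.float64(210.0), np.float64(371.0), 0.89, 2438)]
tray [ 0.6205 -0.0248  0.1861] 2870.1529411764704 rel mm [ 0.1 -1.6  0. ] deg -0.48
t 47.6 p [ 526.4 -263.3  266.5] xyaw 11.1 ydir [-0.01   0.006 -1.   ] F [-1.2  0.6  0.1] Mo [ 0.   -0.15 -0.03] op 1.002 q [ 0.29  0.62  0.17  1.66 -0.13  0.88  0.7 ]
tray [ 0.6195 -0.0245  0.196 ] rel stand mm [-0.8 -1.1  0. ] 0.09 (np.float64(3430.8274509803923), [np.float64(1765.0), np.float64(2738.0)])
mallet [0.592  0.3028 0.7433] 42.58577140730347 (np.float64(173.53725490196078), [np.float64(1241.0), np.float64(833.0)]) [(43, 174), (43, 174), (44, 174), (42, 174), (44, 174), (126, 369)]
mallet [ 0.6323 -0.0172  0.3594] 20.59034450642627 (np.float64(830.1647058823529), [np.float64(1042.0), np.float64(749.0)]) [(21, 830), (21, 831), (42, 832), (117, 842), (117, 843), (118, 843)]
3 3
top only [0.608 0.055 0.04 ]
top only [ 0.624 -0.026  0.04 ]
top only [0.589 0.3   0.04 ]
```

View pics/tr2.png

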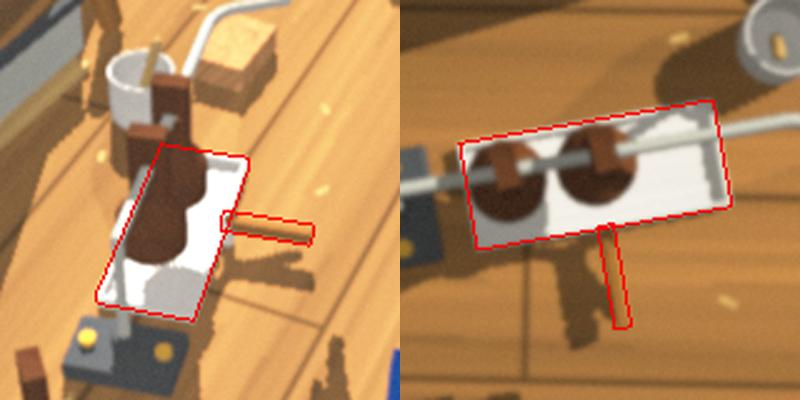

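View pics/see_side.png

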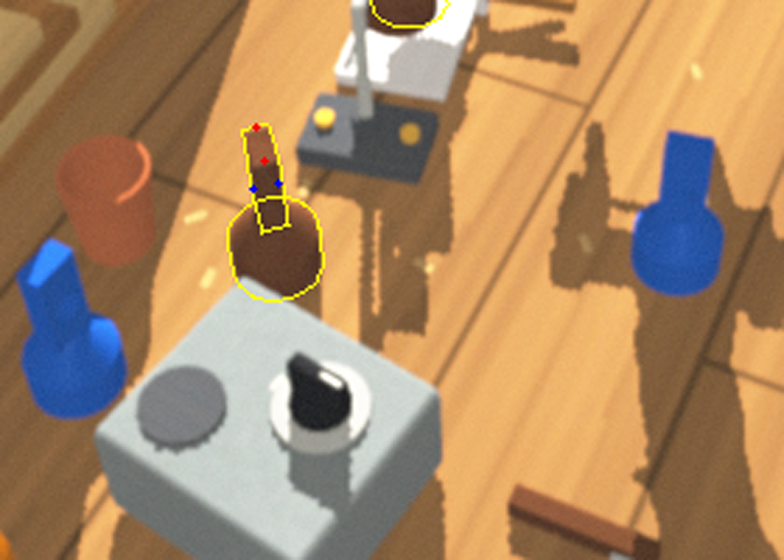

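```bash
python3 - <<'E'
from h import *
go(.592,.3025,.22,np.radians(-47)); 
E
```

```text
shift 174.1 48.5 542.5  spin 58.1 or -121.9
```

```bash
python3 -m inch '0 0 45 5;0 0 90 10;0 0 140 16;0 0 190 22;20 0 240 28;40 0 290 34;70 0 340 40;100 0 390 46;130 0 440 52;160 0 485 58' 1;  python3 -m inch '10 0 45 0;14 0 50 0;14 0 50 0' ; python3 - <<'E'
from h import *
stt();go(.592,.3025,.115,np.radians(-47)); 
E
```

```text
clock: 48.9
tool_pos: [0.5767, 0.2106, 0.2682]
eef_rot: [0.648, -0.287, 0.279, -0.648]
contact_force: [0.5, -0.7, 0.0]
opening: 1.001
clock: 49.2
tool_pos: [0.6234, 0.2317, 0.2669]
eef_rot: [0.649, -0.285, 0.278, -0.648]
contact_force: [0.8, -0.5, -0.0]
opening: 0.999
t 49.2 p [623.4 231.7 266.9] xyaw -46.9 ydir [-0.011  0.003 -1.   ] F [ 0.8 -0.5 -0. ] Mo [-0.08 -0.02  0.02] op 0.999 q [-0.68  0.78  0.52  1.42 -0.42  1.06 -0.89]
shift -71.7 152.4 26.4  spin 0.1 or -179.9
```

```bash
python3 -m inch '-35 0 13 0;-72 0 26 0;-72 30 26 0;-72 60 26 0;-72 60 26 0' 1;  python3 - <<'E'
from fit import *
S=snap("side"); cv2.imwrite("pics/e1.png",cv2.resize(S["frame"][220:440,120:380,::-1],None,fx=3,fy=2.7))
stt();go(.592,.3025,.115,np.radians(-47))
E
```

```text
clock: 49.7
tool_pos: [0.5884, 0.3, 0.2049]
eef_rot: [0.651, -0.289, 0.276, -0.646]
contact_force: [-1.5, -0.5, -0.6]
opening: 1.002
t 49.75 p [590.4 300.2 207.3] xyaw -47.1 ydir [-0.015  0.002 -1.   ] F [-0.  -0.3  0.1] Mo [-0.04 -0.1  -0.01] op 0.998 q [-0.78  0.84  0.5   1.49 -0.47  0.94 -0.96]
shift 0.4 92.3 3.6  spin -0.1 or 179.9
```

View pics/e1.png

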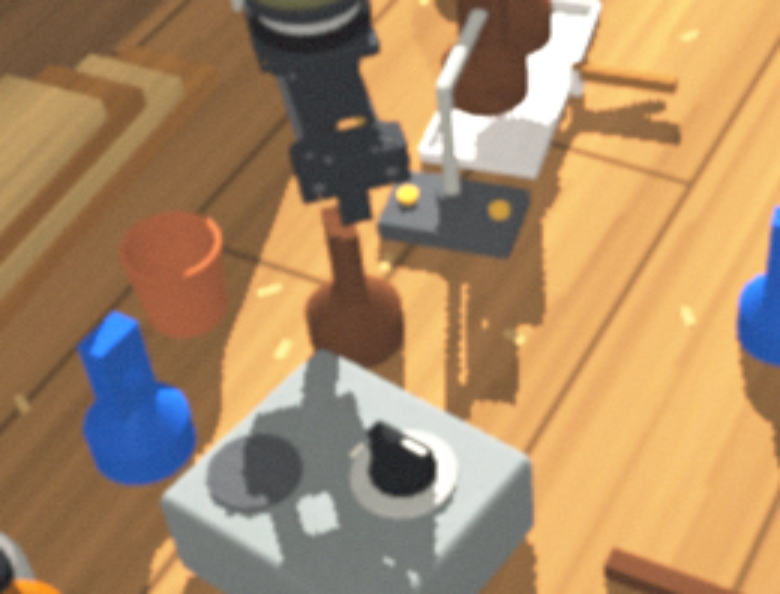

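```bash
python3 -m inch '0 15 3 0;0 35 3 0;0 55 3 0;0 75 3 0;0 88 3 0;0 91 3 0;0 91 3 0;0 91 3 0' 1;  python3 -m inch '0 0 0 0;0 0 0 0;0 0 0 0;0 0 0 0;0 0 0 0;0 0 0 0;0 0 0 0;0 0 0 0;0 0 0 0;0 0 0 0' -1 50; python3 - <<'E'
from fit import *
S=snap("side"); cv2.imwrite("pics/e2.png",cv2.resize(S["frame"][220:440,120:380,::-1],None,fx=3,fy=2.7))
stt()
E
```

```text
clock: 50.55
tool_pos: [0.5945, 0.3044, 0.1184]
eef_rot: [-0.648, 0.286, -0.279, 0.649]
contact_force: [-1.0, -1.0, 1.1]
opening: 1.001
clock: 51.55
tool_pos: [0.5934, 0.3046, 0.1173]
eef_rot: [0.649, -0.286, 0.278, -0.648]
contact_force: [-0.7, 0.3, 0.2]
opening: 0.403
t 51.6 p [593.4 304.5 117.2] xyaw -47.0 ydir [-0.011  0.004 -1.   ] F [-0.9 -0.4  0.1] Mo [0.07 0.18 0.  ] op 0.403 q [-0.76  0.95  0.44  1.54 -0.53  0.78 -0.92]
```

View pics/e2.png

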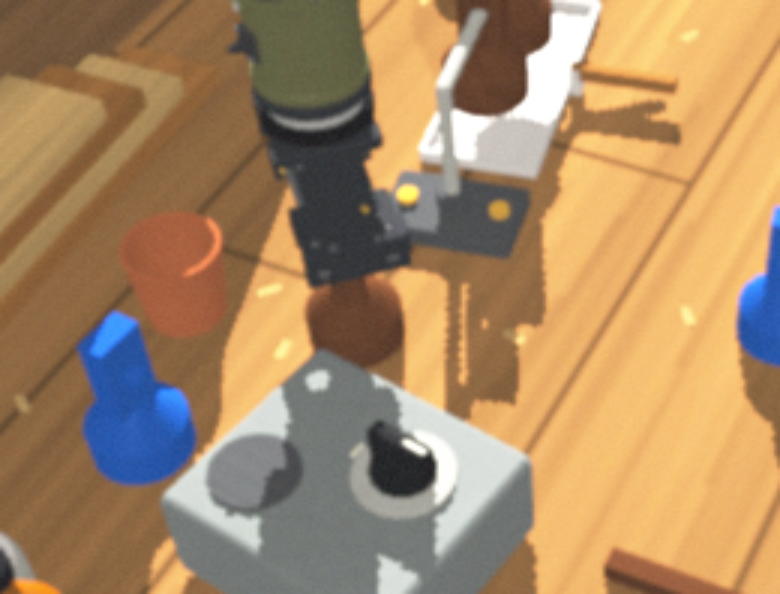

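```bash
python3 -m inch '0 -10 0 0;0 -20 0 0;0 -30 0 0;0 -45 0 0;0 -60 0 0;0 -67 0 0;0 -67 0 0;0 -67 0 0'; python3 - <<'E'
from fit import *
stt()
go(.455,.2,.185,np.radians(41.1-90))
go(.46,-.24,.185,np.radians(41.1-90))
E
```

```text
clock: 52.4
tool_pos: [0.594, 0.3042, 0.1842]
eef_rot: [0.649, -0.286, 0.278, -0.648]
contact_force: [0.0, -0.2, -3.2]
opening: 0.402
t 52.4 p [594.  304.2 184.2] xyaw -47.0 ydir [-0.011  0.004 -1.   ] F [ 0.  -0.2 -3.2] Mo [-0.04 -0.09  0.06] op 0.402 q [-0.78  0.87  0.49  1.5  -0.49  0.9  -0.95]
shift -18.6 0.3 -172.7  spin 1.9 or -178.1
shift 306.7 -1.6 -469.0  spin 1.9 or -178.1
```

```bash
python3 -m inch '-3 0 -20 0;-6 0 -45 0;-10 0 -75 1;-14 0 -110 1.9;-16 0 -145 1.9;-5 0 -172 1.9;20 0 -202 1.9;48 0 -230 1.9;76 0 -258 1.9;104 0 -285 1.9'; python3 - <<'E'
from fit import *
stt()
go(.46,-.24,.184,np.radians(41.1-90))
E
```

```text
clock: 53.4
tool_pos: [0.4563, 0.0322, 0.1844]
eef_rot: [0.644, -0.297, 0.289, -0.643]
contact_force: [0.7, 0.5, -3.4]
opening: 0.401
t 53.4 p [456.3  32.2 184.4] xyaw -48.9 ydir [-0.011  0.004 -1.   ] F [ 0.7  0.5 -3.4] Mo [-0.07 -0.13  0.01] op 0.401 q [-0.4   0.62  0.37  2.13 -0.49  0.48 -0.51]
shift 207.6 -0.7 -176.1  spin 0.0 or -180.0
```

```bash
python3 -m inch '25 0 -20 0;53 0 -44 0;80 0 -68 0;107 0 -92 0;134 0 -115 0;160 0 -138 0;186 0 -158 0;210 0 -176 0;240 0 -176 0;270 0 -170 0'; python3 - <<'E'
from fit import *
stt()
go(.569,-.2697,.1842,np.radians(41.1-90))
E
```

```text
clock: 54.4
tool_pos: [0.5047, -0.2837, 0.1824]
eef_rot: [0.644, -0.299, 0.289, -0.643]
contact_force: [0.0, 0.1, -4.0]
opening: 0.406
t 54.4 p [ 504.7 -283.7  182.4] xyaw -49.1 ydir [-0.013  0.004 -1.   ] F [ 0.   0.1 -4. ] Mo [-0.05 -0.06  0.01] op 0.406 q [ 0.24  0.74  0.34  1.77 -0.35  0.7  -0.09]
shift 31.4 -2.5 57.7  spin -0.2 or 179.8
```

```bash
python3 -m inch '15 0 5 0;31 0 15 0;31 -1 30 0;31 -1 45 0;31 -1 54 0;31 -1 54 0;31 -1 54 0'; python3 wp.py 184.2|head -3; python3 look.py e3.png -70,-216,165
```

```text
clock: 55.1
tool_pos: [0.5665, -0.2689, 0.1832]
eef_rot: [0.644, -0.297, 0.288, -0.643]
contact_force: [-0.0, -0.2, -3.9]
opening: 0.404
t 55.1 p [ 566.5 -268.9  183.2] xyaw -48.9 ydir [-0.012  0.004 -1.   ] F [-0.  -0.2 -3.9] Mo [-0.1  -0.05  0.02] op 0.404 q [ 0.18  0.8   0.35  1.62 -0.35  0.79 -0.16]
stand [-100.  -230.7  183.2] -60.0
end lead 2.6 -1.6 88.0 -0.0
t 55.1 p [ 566.5 -268.9  183.2] xyaw -48.9 ydir [-0.012  0.004 -1.   ] F [-0.  -0.2 -3.9] Mo [-0.1  -0.05  0.02] op 0.404 q [ 0.18  0.8   0.35  1.62 -0.35  0.79 -0.16]
TCP in stand mm [-100.  -230.7  183.2] toolx rel stand -60.0
```

View pics/e3.png

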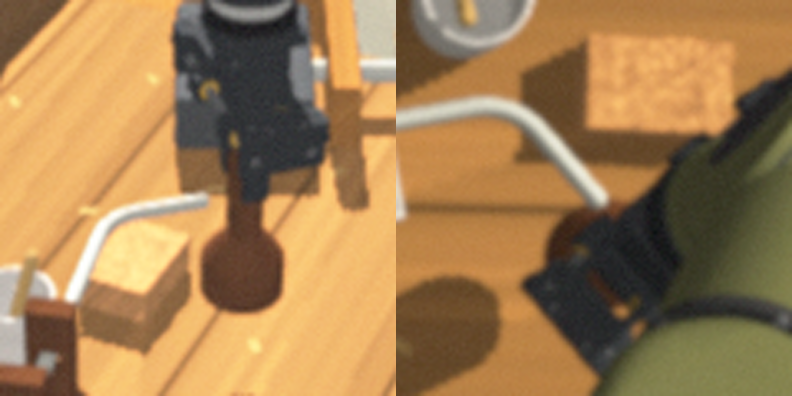

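```bash
python3 -m inch '2.5 -1 3 0;2.5 -1 6 0;2.5 -1 10 0;2.5 -1 14 0;2.5 -1 18 0;2.5 -1 22 0;2.5 -1 26 0;2.5 -1 30 0;2.5 -1 35 0;2.5 -1.3 40 0'; python3 wp.py 184.2|head -3;python3 look.py e4.png -70,-216,165
```

```text
clock: 56.2
tool_pos: [0.5992, -0.2447, 0.1843]
eef_rot: [0.644, -0.297, 0.289, -0.643]
contact_force: [0.6, 0.4, -3.3]
opening: 0.4
t 56.2 p [ 599.2 -244.7  184.3] xyaw -48.9 ydir [-0.011  0.004 -1.   ] F [ 0.6  0.4 -3.3] Mo [-0.04 -0.02  0.06] op 0.4 q [ 0.13  0.83  0.36  1.56 -0.36  0.84 -0.22]
stand [ -63.3 -213.2  184.3] -60.1
end lead -0.6 -0.2 47.4 -0.1
t 56.2 p [ 599.2 -244.7  184.3] xyaw -48.9 ydir [-0.011  0.004 -1.   ] F [ 0.6  0.4 -3.3] Mo [-0.04 -0.02  0.06] op 0.4 q [ 0.13  0.83  0.36  1.56 -0.36  0.84 -0.22]
TCP in stand mm [ -63.3 -213.2  184.3] toolx rel stand -60.1
```

View pics/e4.png

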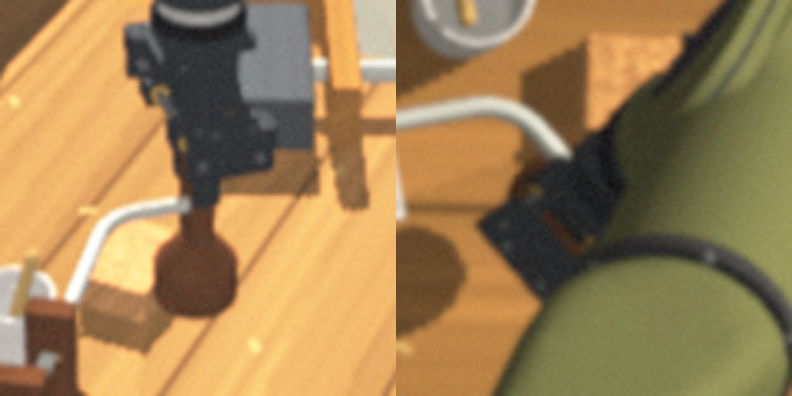

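```bash
python3 -m inch '-.5 0 5 0;-.5 0 10 0;-.5 0 16 0;-.5 0 22 0;-.5 0 28 0;-.5 0 34 0;-.5 0 40 0;-.5 0 45 0;-.5 0 47 0;-.5 0 47 0'; python3 wp.py 184.2
```

```text
clock: 57.3
tool_pos: [0.6342, -0.2134, 0.184]
eef_rot: [0.644, -0.297, 0.289, -0.644]
contact_force: [0.2, -1.0, -3.5]
opening: 0.404
t 57.3 p [ 634.2 -213.4  184. ] xyaw -48.9 ydir [-0.011  0.004 -1.   ] F [ 0.2 -1.  -3.5] Mo [ 0.   -0.05  0.02] op 0.404 q [ 0.07  0.86  0.37  1.48 -0.36  0.88 -0.29]
stand [ -22.8 -189.3  184. ] -60.0
end lead -0.1 -0.2 0.4 -0.0
55 -0.3 -0.3 4.4 -5.0
50 -0.8 -0.3 8.3 -10.0
45 -1.6 -0.3 12.1 -15.0
40 -2.8 -0.3 15.8 -20.0
35 -4.3 -0.3 19.5 -25.0
30 -6.1 -0.3 22.9 -30.0
25 -8.2 -0.3 26.3 -35.0
20 -10.6 -0.3 29.4 -40.0
15 -13.3 -0.3 32.3 -45.0
10 -16.2 -0.3 34.9 -50.0
5 -19.3 -0.2 37.3 -55.0
0 -22.6 -0.2 39.4 -60.0
-120 -48.6 -0.0 54.4 -60.0
-80 -83.2 0.2 74.4 -60.0
0 -152.5 0.7 114.4 -60.0
80 -221.8 1.2 154.3 -60.0
```

```bash
python3 -m inch '-.3 0 4.4 -5;-.8 0 8.3 -10;-1.6 0 12 -15;-2.8 0 15.8 -20;-4.3 0 19.5 -25;-6 0 23 -30;-8.2 0 26.3 -35;-10.6 0 29.4 -40;-13.3 0 32.3 -45;-16.2 0 35 -50'; python3 wp.py 184.2|grep -v '^[1-9]. '
```

```text
clock: 58.3
tool_pos: [0.6493, -0.1792, 0.184]
eef_rot: [-0.706, -0.004, 0.012, 0.708]
contact_force: [0.6, 0.6, -4.1]
opening: 0.404
t 58.3 p [ 649.3 -179.2  184. ] xyaw 1.2 ydir [-0.011  0.003 -1.   ] F [ 0.6  0.6 -4.1] Mo [-0.05 -0.04 -0.02] op 0.404 q [ 0.13  0.83  0.13  1.46 -0.13  0.87  0.33]
stand [  -1.4 -158.6  184. ] -9.9
end lead -15.5 -0.1 -33.6 50.1
5 0.4 -0.2 4.8 -4.9
0 -0.1 -0.1 8.7 -9.9
-120 -5.2 0.0 38.3 -9.9
-80 -12.1 0.2 77.7 -9.9
0 -25.9 0.7 156.5 -9.9
```

```bash
python3 -m inch '.4 0 4.8 -5;0 0 8.7 -9.9;-1.5 0 18 -9.9;-4 0 30 -9.9;-6.5 0 45 -9.9;-9.5 0 62 -9.9;-12 0 74 -9.9;-12 0 76 -9.9;-12 0 76 -9.9'; python3 -m inch '0 0 0 0;0 2 0 0;0 4 0 0;0 5 0 0;0 5 0 0'; python3 look.py e5.png 0,-60,120;python3 wp.py 179.2|grep '^-80 ' 
```

```text
clock: 59.2
tool_pos: [0.6364, -0.1021, 0.1846]
eef_rot: [-0.702, -0.065, 0.072, 0.705]
contact_force: [0.2, -0.4, -2.6]
opening: 0.405
clock: 59.7
tool_pos: [0.6361, -0.1031, 0.1792]
eef_rot: [-0.702, -0.064, 0.071, 0.706]
contact_force: [0.8, 0.2, -3.4]
opening: 0.403
t 59.7 p [ 636.1 -103.1  179.2] xyaw 11.0 ydir [-0.011  0.004 -1.   ] F [ 0.8  0.2 -3.4] Mo [-0.05 -0.03 -0.01] op 0.403 q [ 0.04  0.8   0.09  1.56 -0.1   0.79  0.37]
TCP in stand mm [  0.3 -81.4 179.2] toolx rel stand -0.2
-80 -0.4 0.2 1.2 -0.2
```

View pics/e5.png

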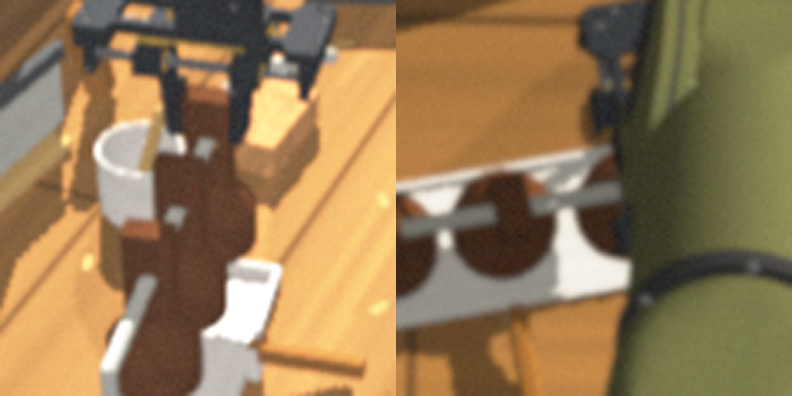

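```bash
python3 -m inch '0 .5 0 0;0 .5 0 0;0 0.5 0 0;0 0.5 0 0;0 .5 0 0' -0.1;python3 -m inch '0 0 0 0;0 0 0 0;0 0 0 0;0 0 0 0;0 0 0 0' 0.6;python3 -m inch '0 -30 0 0;0 -60 0 0;0 -90 0 0;-50 -90 -50 0;-80 -90 -100 0;-110 -90 -150 0;-140 -90 -150 0;-140 -90 -150 0;-140 -90 -150 0' 1;python3 tr.py; python3 - <<'E'
from fit import *
S={n:snap(n) for n in("side","top")}
for n in S:
    for k in("starter_grip","blower"):
        print(n,k,[(round(d["p"],2),np.round(d["centre"],1)) for d in r.tip_of(n,k)])
for k,z in (("starter_grip",.132),("blower",0)):
    a=np.array(r.tip_of("side",k)[0]["centre"])[::-1];b=np.array(r.tip_of("top",k)[0]["centre"])[::-1]
    print(k,onplane(S["side"],a,z),onplane(S["top"],b,z),tri(S["side"],a,S["top"],b))
def crop(n,h=40):
    u=proj(S[n],[.43,.43,.13])[0].astype(int); return cv2.resize(S[n]["frame"][u[1]-h:u[1]+h,u[0]-h:u[0]+h,::-1],None,fx=5,fy=5,interpolation=cv2.INTER_CUBIC)
cv2.imwrite("pics/knob.png",np.hstack([crop("side"),crop("top")]))
cv2.imwrite("pics/full.png",S["side"]["frame"][:,:,::-1])
E
```

```text
clock: 60.3
tool_pos: [0.6363, -0.1028, 0.1792]
eef_rot: [-0.702, -0.064, 0.071, 0.706]
contact_force: [0.2, -0.8, 1.0]
opening: 0.452
clock: 60.8
tool_pos: [0.6362, -0.1028, 0.179]
eef_rot: [-0.702, -0.064, 0.071, 0.706]
contact_force: [0.1, 0.1, -0.8]
opening: 0.796
clock: 61.7
tool_pos: [0.5266, -0.2791, 0.2697]
eef_rot: [-0.702, -0.062, 0.07, 0.706]
contact_force: [1.1, 0.3, -1.1]
opening: 0.998
t 61.7 p [ 526.6 -279.1  269.7] xyaw 10.7 ydir [-0.011  0.003 -1.   ] F [ 1.1  0.3 -1.1] Mo [-0.02 -0.15  0.02] op 0.998 q [ 0.36  0.63  0.09  1.63 -0.07  0.9   0.66]
[(np.float64(254.0), np.float64(302.0), 0.59, 1746), (np.float64(212.0), np.float64(292.0), 0.59, 670)]
[(np.float64(214.0), np.float64(362.0), 0.65, 1837)]
tray [ 0.6206 -0.0236  0.1841] 3757.6078431372553 rel mm [ 0.4 -0.4  0. ] deg -0.59
side starter_grip [(0.9, array([383.4, 253.7]))]
side blower [(0.57, array([419.1, 241.3]))]
top starter_grip [(0.83, array([267.4, 129.5])), (0.56, array([150.6, 428.3]))]
top blower [(0.86, array([250.2, 143.1]))]
starter_grip [0.45988415 0.45380664 0.132     ] [0.45537776 0.46103982 0.132     ] (array([0.45608817, 0.4583699 , 0.14052368]), np.float64(0.21388860304967533))
blower [0.49314546 0.46484532 0.        ] [0.49511167 0.47613059 0.        ] (array([0.49156804, 0.47094665, 0.01119525]), np.float64(1.0208245725296314))
```

View pics/tr2.png

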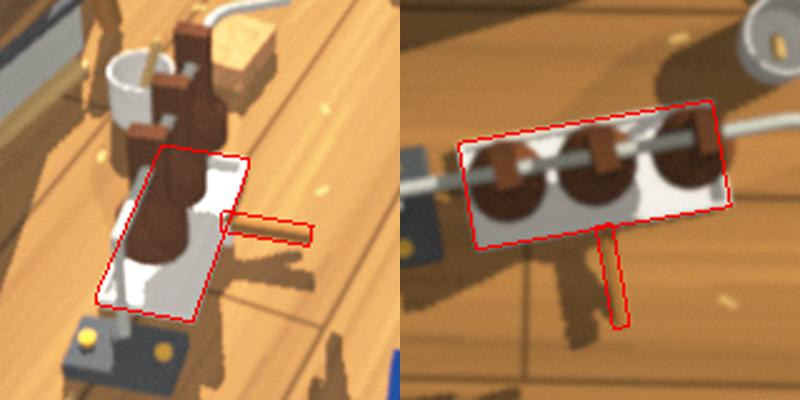

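View pics/knob.png

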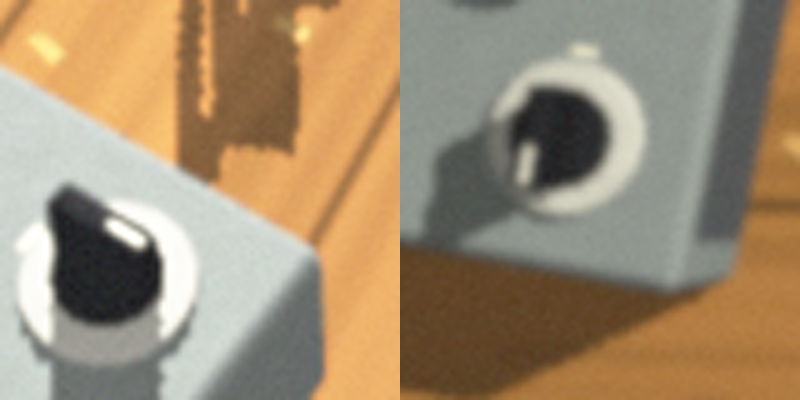

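```bash
cat > blow.py <<'E'
from fit import *
S={n:snap(n) for n in("side","top")}
BL=[box(-90,90,-80,80,0,100)]
V=[]
for n in S:
    L=r.trace(n,"blower"); print(n,[(round(d["p"],2),int(d["region"].sum()),np.round(d["centre"])) for d in L]); V.append((S[n],L[0]["region"].astype(float),None))
B=None
for vv in (V,V[:1],V[1:]):
    B=None
    for a in(-.4,-.1,.2):
        o=fit(vv,BL,[.49,.47,a])
        if B is None or o[1]<B[1]: B=o
    print("blower",B[0].round(4),np.degrees(B[0][2]),B[1:])
    print("knob",to_w(B[0],[-.03,-.02,.132]))
    if len(vv)==2: q=B[0]
np.save("blow.npy",q)
for n in S:
    f=S[n]["frame"].astype(int); 
    k=to_w(q,[-.03,-.02,.132])[0]; u=proj(S[n],k)[0]
    im=S[n]["frame"][:,:,::-1].copy()
    im=cv2.resize(im,None,fx=1,fy=1)
    h=35; x0,y0=int(u[0])-h,int(u[1])-h
    c=cv2.resize(im[y0:y0+2*h,x0:x0+2*h],None,fx=5.7,fy=5.7,interpolation=cv2.INTER_CUBIC)
    kp=[k[0],k[1],q[2]]
    for P in [box(-22,22,-7,7,146,146.1), ring(22,114)]:
        hh=cv2.convexHull(proj(S[n],to_w(kp,P)).astype(np.float32)); cv2.polylines(c,[np.round(((hh+.5)-[x0,y0])*5.7*16).astype(int)],True,(0,0,255),1,shift=4)
    for P in BL: 
        hh=cv2.convexHull(proj(S[n],to_w(q,P)).astype(np.float32)); cv2.polylines(c,[np.round(((hh+.5)-[x0,y0])*5.7*16).astype(int)],True,(0,255,0),1,shift=4)
    cv2.imwrite(f"pics/kn_{n}.png",c)
a,b=[cv2.imread(f"pics/kn_{n}.png") for n in S]; cv2.imwrite("pics/kn.png",np.hstack([a,b]))
E
python3 blow.py
```

```text
side [(0.95, 9572, array([408., 239.])), (0.74, 1021, array([242., 284.]))]
top [(0.98, 6684, array([252., 136.])), (0.35, 1923, array([215., 364.]))]
blower [ 0.491   0.4712 -0.1677] -9.608469496012397 (np.float64(990.6666666666667), [np.float64(9572.0), np.float64(6684.0)])
knob [[0.45808556 0.45647496 0.132     ]]
blower [ 0.4945  0.4703 -0.1597] -9.152396601234436 (np.float64(668.1176470588234), [np.float64(9572.0)])
knob [[0.46174642 0.45535378 0.132     ]]
blower [ 0.4907  0.471  -0.165 ] -9.452161747185956 (np.float64(283.45098039215685), [np.float64(6684.0)])
knob [[0.45784022 0.45621528 0.132     ]]
```

View pics/kn.png

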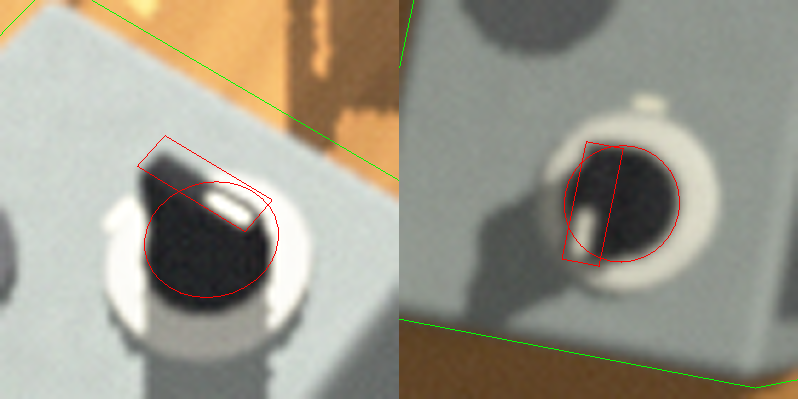

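View pics/full.png

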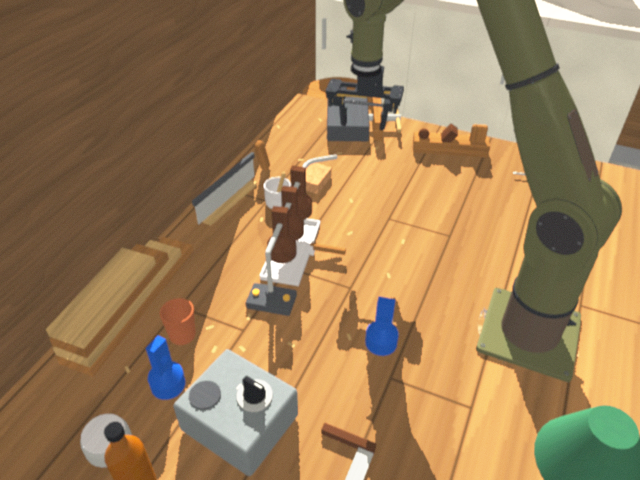

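```bash
cat > knob.py <<'E'
from fit import *
S={n:snap(n) for n in("side","top")}
q=np.load("blow.npy"); k0=to_w(q,[-.03,-.02,.132])[0]
V=[]
for n in S:
    u=proj(S[n],k0)[0]; w=np.zeros((480,640)); x,y=u.astype(int); w[y-22:y+22,x-22:x+22]=1
    m=(S[n]["frame"].max(2)<75).astype(float)*w
    # biggest component
    c,l,stt_,_=cv2.connectedComponentsWithStats(m.astype(np.uint8)); b=1+np.argmax(stt_[1:,4]); m=(l==b).astype(np.uint8); m=cv2.morphologyEx(m,cv2.MORPH_CLOSE,np.ones((5,5))).astype(float)
    print(n,m.sum()); V.append((S[n],m,w))
for z0 in(100,104,108):
  KN=[np.r_[ring(22,z0),ring(22,114)],box(-22,22,-7,7,114,146)]
  for vv in (V,V[:1],V[1:]):
    f=lambda p:sum((np.abs(mask(s,KN,p)-m)*w).sum() for s,m,w in vv)
    B=None
    for a in(-.6,-.17,.2):
        x=np.array([k0[0],k0[1],a]); sim=np.array([x]+[x+np.eye(3)[i]*(.006,.006,.2)[i] for i in range(3)])
        o=minimize(f,x,method="Nelder-Mead",options=dict(initial_simplex=sim,xatol=1e-4,fatol=.05))
        if B is None or o.fun<B.fun:B=o
    print(z0,len(vv),B.x.round(4),np.degrees(B.x[2]).round(1),B.fun)
    if len(vv)==2 and z0==104: np.save("knob.npy",B.x)
E
python3 knob.py
```

```text
side 371.0
top 260.0
100 2 [ 0.4574  0.4641 -0.4916] -28.2 333.6745098039215
100 1 [ 0.4536  0.4706 -0.5369] -30.8 145.76078431372548
100 1 [0.4578 0.4571 0.0532] 3.1 139.64313725490194
104 2 [ 0.4574  0.4627 -0.4666] -26.7 318.63529411764705
104 1 [ 0.4546  0.47   -0.5616] -32.2 142.71764705882353
104 1 [0.4577 0.4581 0.0568] 3.3 128.82745098039214
108 2 [ 0.4591  0.4602 -0.4446] -25.5 283.72549019607845
108 1 [ 0.4545  0.4698 -0.5465] -31.3 136.7176470588235
108 1 [0.4582 0.4576 0.0145] 0.8 116.57254901960785
```

```bash
python3 - <<'E'
from fit import *
S={n:snap(n) for n in("side","top")}
q=np.load("blow.npy"); k=to_w(q,[-.03,-.02,.132])[0]
for n,pts in (("side",[(208,195),(250,220)]),("top",[(190,207),(182,262)])):
    u=proj(S[n],k)[0]; x0,y0=int(u[0])-35,int(u[1])-35
    P=[onplane(S[n],(x/5.7+x0-.5,y/5.7+y0-.5),.146) for x,y in pts]
    print(n,np.round(P,4),"mid",np.round(np.mean(P,0),4),"dir",np.degrees(np.arctan2(*(P[0]-P[1])[[1,0]])))
    c=cv2.resize(S[n]["frame"][y0+5:y0+65,x0+5:x0+65,::-1],None,fx=6.6,fy=6.6,interpolation=cv2.INTER_CUBIC)
    c=np.clip(c.astype(float)*2.2,0,255).astype(np.uint8)
    for d,col in ((-.1677,(0,0,255)),):
        for kk in (k,np.array([.456,.4584,.132])):
            hh=proj(S[n],to_w([kk[0],kk[1],d],np.array([[-22,-7,146],[-22,7,146],[22,7,146],[22,-7,146]])/1000.)).astype(np.float32)
            cv2.polylines(c,[np.round(((hh+.5)-[x0+5,y0+5])*6.6*16).astype(int)],True,col,1,shift=4); col=(0,255,0)
    cv2.imwrite(f"pics/kk_{n}.png",c)
a,b=[cv2.imread(f"pics/kk_{n}.png") for n in S]; cv2.imwrite("pics/kk.png",np.hstack([a,b]))
E
```

```text
side [[0.4547 0.46   0.146 ]
 [0.4379 0.4627 0.146 ]] mid [0.4463 0.4614 0.146 ] dir -9.129890838025581
top [[0.4567 0.4576 0.146 ]
 [0.4365 0.4598 0.146 ]] mid [0.4466 0.4587 0.146 ] dir -6.096414231648451
```

View pics/kk.png

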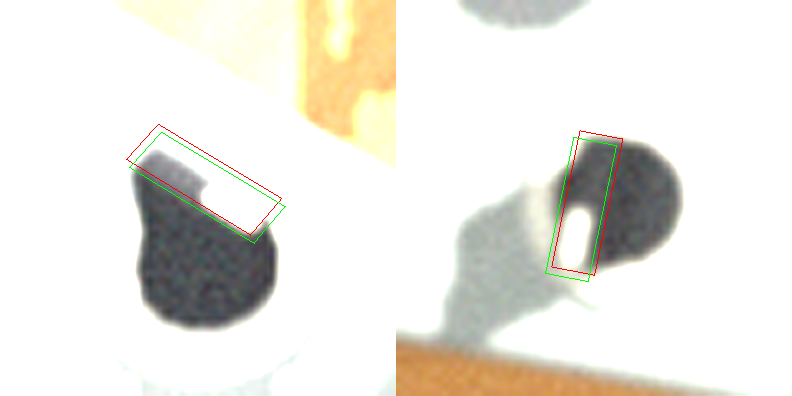

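```bash
python3 - <<'E'
from h import *
stt(); go(.4575,.4575,.25,np.radians(80.8)); 
E
```

```text
t 62.8 p [ 528.3 -277.1  269.4] xyaw 11.0 ydir [-0.011  0.004 -1.   ] F [-0.  -0.1  1. ] Mo [-0.08 -0.1   0.03] op 0.999 q [ 0.35  0.63  0.09  1.63 -0.07  0.9   0.66]
shift 70.7 23.1 734.5  spin -69.8 or 110.2
```

```bash
python3 -m inch '0 0 45 -4;0 0 95 -8;0 0 145 -13;5 0 195 -18;10 0 245 -23;15 0 295 -28;20 0 345 -33;25 0 395 -38;30 0 445 -43;35 0 490 -48' 1;  python3 - <<'E'
from h import *
stt(); go(.4575,.4575,.25,np.radians(80.8)); 
E
```

```text
clock: 63.8
tool_pos: [0.4688, 0.213, 0.2723]
eef_rot: [-0.612, -0.347, 0.352, 0.618]
contact_force: [-0.0, 0.6, -0.5]
opening: 1.006
t 63.8 p [468.8 213.  272.3] xyaw 59.2 ydir [-0.01   0.004 -1.   ] F [-0.   0.6 -0.5] Mo [-0.03 -0.24  0.05] op 1.006 q [-0.42  0.51 -0.14  1.86  0.08  0.78  0.43]
shift 204.3 23.5 134.6  spin -21.6 or 158.4
```

```bash
python3 -m inch '38 0 25 -4;76 0 50 -8;112 0 74 -12;148 0 98 -16;184 0 120 -20;204 0 134.6 -21.6;204 20 134.6 -21.6;204 20 134.6 -21.6' 1;  python3 - <<'E'
from h import *
stt(); go(.4575,.4575,.125,np.radians(80.8)); 
E
```

```text
clock: 64.6
tool_pos: [0.4574, 0.4544, 0.2506]
eef_rot: [-0.536, -0.454, 0.461, 0.542]
contact_force: [-0.3, -0.6, -0.6]
opening: 1.0
t 64.6 p [457.4 454.4 250.6] xyaw 80.7 ydir [-0.014  0.    -1.   ] F [-0.3 -0.6 -0.6] Mo [-0.01 -0.15 -0.06] op 1.0 q [-0.73  0.72 -0.22  1.49  0.16  0.96  0.42]
shift 3.3 125.6 -1.3  spin -0.1 or 179.9
```

```bash
python3 -m inch '3 20 -1.5 0;3 45 -1.5 0;3 70 -1.5 0;3 85 -1.5 0;3 88 -1.5 0;3 88 -1.5 0' 1;  python3 - <<'E'
from fit import *
S=snap("side"); cv2.imwrite("pics/f1.png",cv2.resize(S["frame"][290:450,160:360,::-1],None,fx=4,fy=3.7,interpolation=cv2.INTER_CUBIC))
stt(); go(.4575,.4575,.125,np.radians(80.8)); 
E
```

```text
clock: 65.2
tool_pos: [0.4604, 0.4573, 0.1654]
eef_rot: [-0.536, -0.455, 0.459, 0.543]
contact_force: [0.2, 0.2, 0.5]
opening: 1.002
t 65.25 p [460.7 457.9 166.1] xyaw 80.5 ydir [-0.009  0.005 -1.   ] F [ 0.2 -0.1  0.1] Mo [ 0.03 -0.19  0.01] op 0.999 q [-0.74  0.82 -0.2   1.55  0.19  0.79  0.39]
shift -1.0 41.1 2.6  spin -0.3 or 179.7
```

View pics/f1.png

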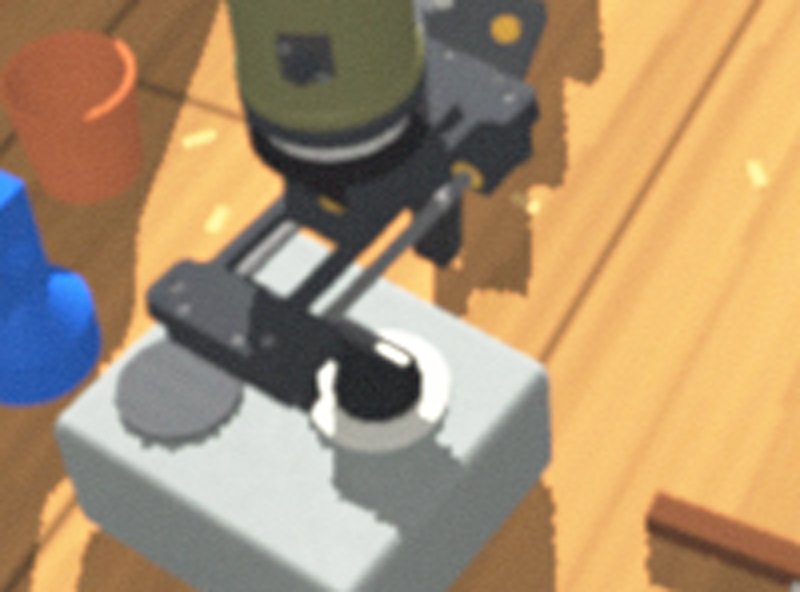

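```bash
python3 -m inch '-1 10 2.5 0;-1 25 2.5 0;-1 37 2.5 0;-1 41 2.5 0;-1 41 2.5 0;-1 41 2.5 0' 1;  python3 -m inch '0 0 0 0;0 0 0 0;0 0 0 0;0 0 0 0;0 0 0 0;0 0 0 0;0 0 0 0;0 0 0 0;0 0 0 0;0 0 0 0' -1 20; python3 -m inch '0 0 0 0;0 0 0 0;0 0 0 0;0 0 0 0;0 0 0 0'; python3 - <<'E'
from fit import *
S=snap("side"); cv2.imwrite("pics/f2.png",cv2.resize(S["frame"][290:450,160:360,::-1],None,fx=4,fy=3.7,interpolation=cv2.INTER_CUBIC))
stt(); go(.4575,.4575,.125,np.radians(80.8)); 
E
```

```text
clock: 65.85
tool_pos: [0.457, 0.4577, 0.1241]
eef_rot: [-0.536, -0.455, 0.459, 0.543]
contact_force: [0.7, 0.2, -0.8]
opening: 1.005
clock: 66.85
tool_pos: [0.4572, 0.4601, 0.1243]
eef_rot: [-0.535, -0.457, 0.458, 0.544]
contact_force: [1.7, 4.7, -3.5]
opening: 0.156
clock: 67.35
tool_pos: [0.4572, 0.4601, 0.1243]
eef_rot: [-0.535, -0.457, 0.458, 0.544]
contact_force: [1.7, 5.1, -2.8]
opening: 0.154
t 67.4 p [457.2 460.1 124.3] xyaw 80.6 ydir [-0.009  0.009 -1.   ] F [ 2.5  4.3 -2.8] Mo [ 0.89 -0.45 -0.01] op 0.16 q [-0.75  0.87 -0.19  1.59  0.2   0.7   0.37]
shift -2.6 -0.7 -0.7  spin -0.2 or 179.8
```

View pics/f2.png

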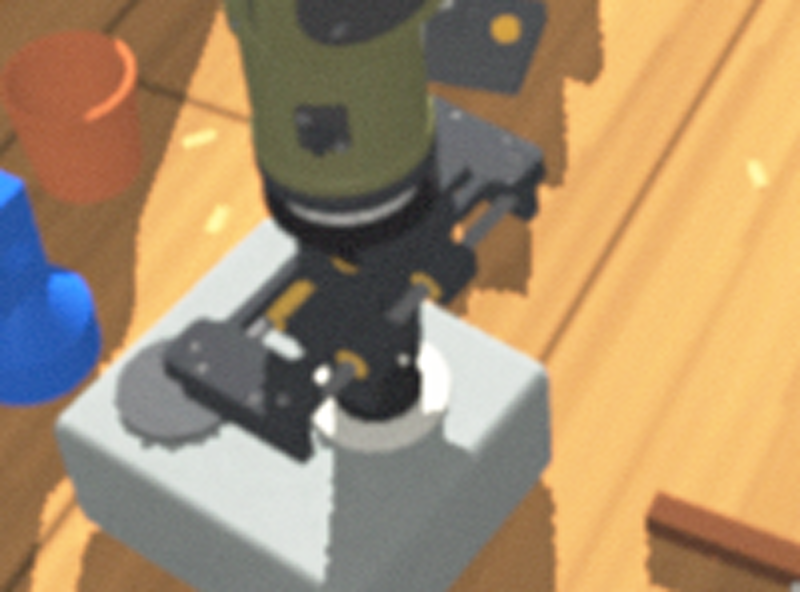

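```bash
python3 -m inch '1.3 0 0 0;2.6 0 0 0;2.6 0 0 0;2.6 0 0 0' -1 60; python3 -c "
from h import *
stt()"; python3 -m inch '0 0 0 7;0 0 0 14;0 0 0 21;0 0 0 28;0 0 0 35;0 0 0 42;0 0 0 49;0 0 0 56;0 0 0 62;0 0 0 66'; python3 -c "
from h import *
stt()"
```

```text
clock: 67.8
tool_pos: [0.4573, 0.4603, 0.1243]
eef_rot: [-0.536, -0.455, 0.459, 0.543]
contact_force: [-0.4, 1.6, 1.7]
opening: 0.152
t 67.8 p [457.3 460.3 124.3] xyaw 80.6 ydir [-0.01   0.004 -1.   ] F [-0.4  1.6  1.7] Mo [ 0.28 -0.19  0.04] op 0.152 q [-0.75  0.87 -0.19  1.58  0.2   0.71  0.37]
clock: 68.8
tool_pos: [0.4583, 0.4613, 0.1243]
eef_rot: [-0.699, -0.086, 0.091, 0.704]
contact_force: [1.6, 2.7, -2.1]
opening: 0.155
t 68.8 p [458.3 461.3 124.3] xyaw 14.4 ydir [-0.008  0.006 -1.   ] F [ 1.6  2.7 -2.1] Mo [ 0.73 -0.79  0.15] op 0.155 q [-0.92  0.88  0.13  1.59 -0.17  0.69 -0.46]
```

```bash
python3 -m inch '0 0 0 3;0 0 0 6;0 0 0 6'; python3 -c "
from h import *
stt()"
```

```text
clock: 69.1
tool_pos: [0.4583, 0.4613, 0.1244]
eef_rot: [-0.703, -0.052, 0.057, 0.707]
contact_force: [3.1, 3.8, -3.1]
opening: 0.159
t 69.1 p [458.3 461.3 124.4] xyaw 8.8 ydir [-0.007  0.006 -1.   ] F [ 3.1  3.8 -3.1] Mo [ 0.75 -1.    1.  ] op 0.159 q [-0.94  0.88  0.16  1.59 -0.2   0.69 -0.53]
```

```bash
python3 -m inch '0 0 0 -1;0 0 0 -1;0 0 0 -1;0 0 0 -1'; python3 -c "
from h import *
stt()"; python3 -m inch '0 0 0 -1;0 0 0 -1;0 0 0 -1;0 0 0 -1;0 0 0 -1;0 0 0 -1;0 0 0 -1;0 0 0 -1;0 0 0 -1;0 0 0 -1' 1; python3 look.py g1.png -150,480,120
```

```text
clock: 69.5
tool_pos: [0.4584, 0.4613, 0.1243]
eef_rot: [-0.702, -0.058, 0.063, 0.707]
contact_force: [4.2, 3.4, -2.4]
opening: 0.159
t 69.5 p [458.4 461.3 124.3] xyaw 9.8 ydir [-0.008  0.006 -1.   ] F [ 4.2  3.4 -2.4] Mo [ 0.91 -1.09  0.84] op 0.159 q [-0.93  0.88  0.15  1.59 -0.2   0.69 -0.51]
clock: 70.5
tool_pos: [0.4573, 0.4598, 0.124]
eef_rot: [-0.702, -0.062, 0.069, 0.706]
contact_force: [0.2, 0.7, -0.3]
opening: 0.996
t 70.5 p [457.3 459.8 124. ] xyaw 10.6 ydir [-0.011  0.004 -1.   ] F [ 0.2  0.7 -0.3] Mo [-0.03 -0.13 -0.02] op 0.996 q [-0.93  0.88  0.15  1.59 -0.19  0.69 -0.5 ]
TCP in stand mm [-66.4 505.5 124. ] toolx rel stand -0.6
```

View pics/g1.png

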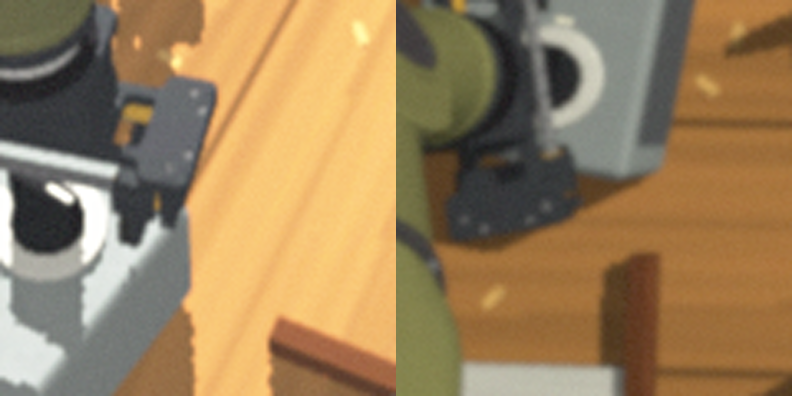

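```bash
python3 -m inch '0 -20 0 0;0 -50 0 0;0 -90 0 0;0 -130 0 0;0 -160 0 0;-30 -160 -40 0;-60 -160 -80 0;-60 -160 -120 0;-60 -160 -120 0' 1; python3 tr.py; python3 - <<'E'
from fit import *
for n in("side","top"):
    S=snap(n); cv2.imwrite(f"pics/z_{n}.png",S["frame"][:,:,::-1])
E
```

```text
clock: 71.5
tool_pos: [0.4229, 0.3238, 0.2847]
eef_rot: [-0.704, -0.059, 0.066, 0.705]
contact_force: [0.8, 1.0, 1.0]
opening: 1.001
t 71.5 p [422.9 323.8 284.7] xyaw 10.1 ydir [-0.01 -0.   -1.  ] F [0.8 1.  1. ] Mo [ 0.02 -0.13 -0.07] op 1.001 q [-0.86  0.53  0.2   1.8  -0.14  0.83 -0.42]
[(np.float64(271.0), np.float64(291.0), 0.62, 444), (np.float64(294.0), np.float64(270.0), 0.39, 1198), (np.float64(227.0), np.float64(275.0), 0.39, 106)]
[(np.float64(214.0), np.float64(363.0), 0.73, 1946), (np.float64(199.0), np.float64(358.0), 0.52, 766)]
tray [ 0.621  -0.0234  0.1796] 3746.498039215686 rel mm [ 0.9 -0.3  0. ] deg -0.85
```

View pics/z_side.png

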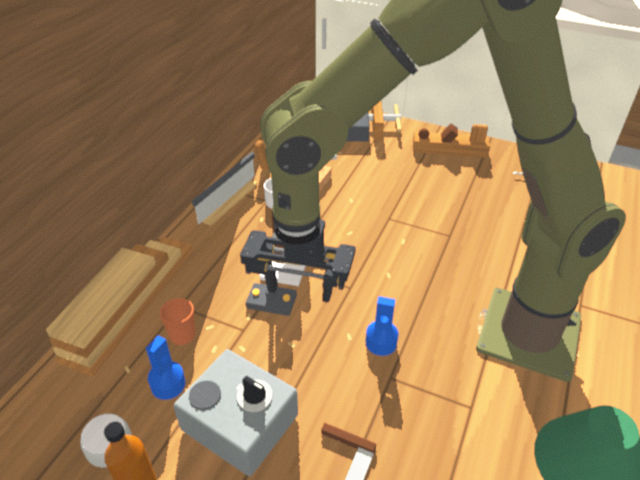

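View pics/z_top.png

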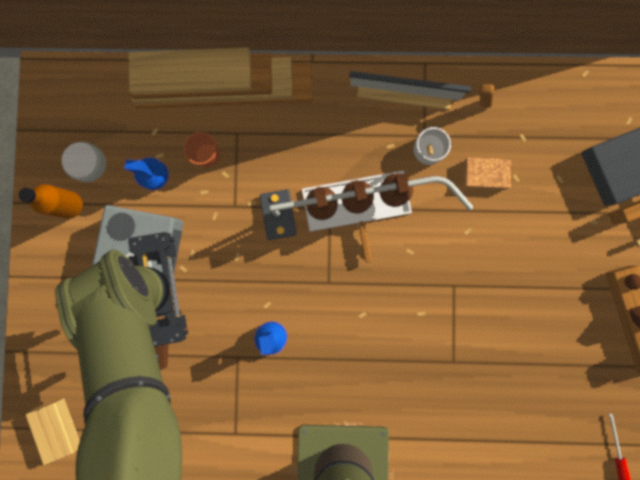

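View pics/tr2.png

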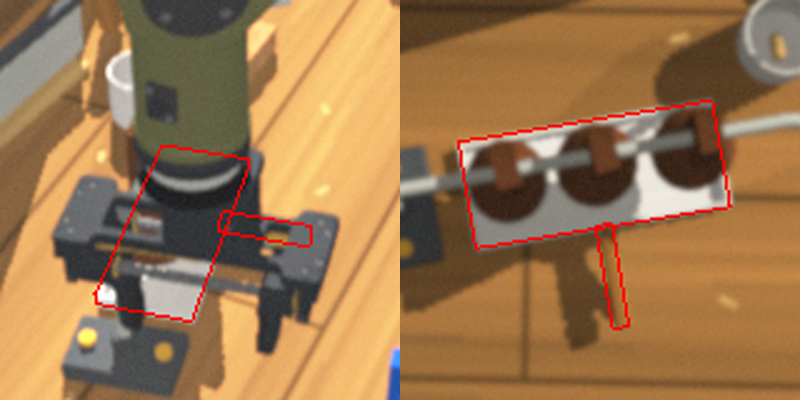

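All three mallets hang on the straight part over the tray, the knob is at rest, the other things are undisturbed, and the robot is clear. I'm handing the job in.

```bash
python3 -c "
from plant import r
print(r.finish_job())"
```

```text
the job is handed in; nothing more can be done
None
```

The job is done and handed in at about 72 s of the 210 s allowed. No verdict was reported.

- **Tray:** I laid it under the rod's straight part. It was knocked about 3 cm aside during the run, so I put it back after the first mallet was hung and before the second. Right after that, the fit put it within about 1 mm and 0.1° of centred and lined up.
- **Mallets:** All three dark mallets were threaded from the tip round the bend and hang at about y +84, −2 and −81 mm on the rod. The last top picture shows them hanging over the tray. The blue look-alikes and the other things look to be where they were.
- **Starter knob:** I turned it clockwise until the wrist moment rose to about 1 N m, which shows it was at its stop. I held it there for roughly 0.6 s and released it, and the pictures show it back at rest.

Some checks disagreed or were weak:

- **Final tray angle:** The last fit read 0.9 mm and −0.85°, but the mallets hide part of the tray there, and the overlaid outline still matched its edges.
- **Knob outline:** An automatic fit of the knob failed, so I located it from the blower's outline and the white stripe on the knob. That was about 2–3 mm off, and closing the gripper corrected it.
- **Last side view:** The arm hid the mallets in it, so the final check on them rests on the top picture and on the side picture taken before the knob was turned.

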